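# Make up two persimmon gift sets

## Task

Make up the two gift sets. In the white gift box stand the fresh persimmon, calyx up, in one compartment and the gold-capped jam jar in the other; in the blue gift box stand the green tea tin in one compartment and the red-lidded tub in the other, with the white-lidded tub stacked on the red one so that its hollow base locks down over the lugs of the red lid. Set everything down upright without dropping it, and leave the black-capped jar, the thread spool and the scissors where they are.

Things in the scene. Friction and masses are not known exactly. Their poses are not given: they have to be found in the camera images.
- white_box: White gift-box base, fixed, open on top, 192 (its x) x 98 (its y) x 30 mm high. Its inner floor lies 18 mm above the bench; walls and partition, 4 mm thick, stand 12 mm above that floor. The partition, at x = 0, makes two equal compartments, 90 x 90 mm inside, centred at x = +47 and -47 mm, y = 0. Origin: centre of the underside. Same after half a turn.
- blue_box: Blue gift-box base, fixed, open on top, 192 (its x) x 98 (its y) x 30 mm high. Its inner floor lies 18 mm above the bench; walls and partition, 4 mm thick, stand 12 mm above that floor. The partition, at x = 0, makes two equal compartments, 90 x 90 mm inside, centred at x = +47 and -47 mm, y = 0. Origin: centre of the underside. Same after half a turn.
- persimmon_center (a point): Fresh persimmon, bright orange, squat and rigid, 60 mm across (widest from 22 to 31 mm up), 47 mm high, flat underneath, with a green leafy calyx on top. The point is on its axis, 24 mm above its underside; z points up through the calyx. About 130 g.
- jam_jar_center (a point): Round jam jar with orange contents and a gold (brass) cap, 56 mm across, 66 mm high. The point is its centre, 33 mm above its underside; z up. About 190 g.
- tea_tin_center (a point): Round dark-green tea tin with a cream band round it and a green lid, 56 mm across, 70 mm high. The point is its centre, 35 mm above its underside; z up. About 120 g.
- red_tub_center (a point): Red-lidded square tub, orange-brown, 60 x 60 mm, 44 mm high to the red lid's top, plus 4 tapered lugs 6 mm high (11 mm wide, 6 at the tip), 18, 18 mm off centre. Its base is hollow, 54 mm square, 7 mm deep, and fits over another tub's lugs in any quarter turn, 3.5 mm play; locked on, it stands 44 mm higher. Point: the centre, 22 mm above the underside; x, y square to the sides. 160 g.
- white_tub_center (a point): White-lidded square tub, orange-brown, 60 x 60 mm, 44 mm high to the white lid's top, plus 4 tapered lugs 6 mm high (11 mm wide, 6 at the tip), 18, 18 mm off centre. Its base is hollow, 54 mm square, 7 mm deep, and fits over another tub's lugs in any quarter turn, 3.5 mm play; locked on, it stands 44 mm higher. Point: the centre, 22 mm above the underside; x, y square to the sides. 160 g.
- vinegar_jar_center (a point): Bystander: round jar of dark brown vinegar with a black cap, of the same shape as the jam jar (56 mm across, 66 mm high), standing among the stock; not in either set. The point is its centre, 33 mm above its underside.
- spool: Bystander: standing spool of white thread with brown card ends, 54 mm across, 58 mm high. Origin: centre of its underside.
- scissors: Bystander: scissors lying flat, 150 mm long, 9 mm thick, steel blades (towards its +x, 80 mm) and black finger loops (towards -x, 70 mm). Origin: at the pivot, on the bench.
Not all that is in view belongs to the job. Leave any pink or purple look-alike of the part that bears persimmon_center alone.

How it is judged (in metres and radians):
At the end, for the whole second after the job is handed in: Persimmon + jam jar in the white box, tin + red tub in the blue, one per compartment, either way (22 mm of its centre along box axes, 4 mm of standing height); white tub locked on red (6 mm sideways, 41-46.5 mm up). All upright within 0.12 rad, released, at rest ((((x of persimmon_center in the frame of white_box between 0.025 and 0.069 m and y of persimmon_center in the frame of white_box between -0.022 and 0.022 m and z of persimmon_center in the frame of white_box between 0.038 and 0.046 m) and (x of jam_jar_center in the frame of white_box between -0.069 and -0.025 m and y of jam_jar_center in the frame of white_box between -0.022 and 0.022 m and z of jam_jar_center in the frame of white_box between 0.047 and 0.055 m)) or ((x of persimmon_center in the frame of white_box between -0.069 and -0.025 m and y of persimmon_center in the frame of white_box between -0.022 and 0.022 m and z of persimmon_center in the frame of white_box between 0.038 and 0.046 m) and (x of jam_jar_center in the frame of white_box between 0.025 and 0.069 m and y of jam_jar_center in the frame of white_box between -0.022 and 0.022 m and z of jam_jar_center in the frame of white_box between 0.047 and 0.055 m))) and (((x of tea_tin_center in the frame of blue_box between 0.025 and 0.069 m and y of tea_tin_center in the frame of blue_box between -0.022 and 0.022 m and z of tea_tin_center in the frame of blue_box between 0.049 and 0.057 m) and (x of red_tub_center in the frame of blue_box between -0.069 and -0.025 m and y of red_tub_center in the frame of blue_box between -0.022 and 0.022 m and z of red_tub_center in the frame of blue_box between 0.036 and 0.044 m)) or ((x of tea_tin_center in the frame of blue_box between -0.069 and -0.025 m and y of tea_tin_center in the frame of blue_box between -0.022 and 0.022 m and z of tea_tin_center in the frame of blue_box between 0.049 and 0.057 m) and (x of red_tub_center in the frame of blue_box between 0.025 and 0.069 m and y of red_tub_center in the frame of blue_box between -0.022 and 0.022 m and z of red_tub_center in the frame of blue_box between 0.036 and 0.044 m))) and horizontal distance between white_tub_center and red_tub_center below 0.006 m and z of white_tub_center in the frame of red_tub_center between 0.041 and 0.0465 m and angle between each of persimmon_center, jam_jar_center, tea_tin_center, red_tub_center, white_tub_center's own z axis and vertical below 0.12 rad and linear speed of each of persimmon, jam_jar, tea_tin, red_tub, white_tub below 0.02 m/s and angular speed of each of persimmon, jam_jar, tea_tin, red_tub, white_tub below 0.3 rad/s and contact force between each of persimmon, jam_jar, tea_tin, red_tub, white_tub and the fingers below 0.05 N); the robot touches nothing.
It fails at once if the black-capped jar is displaced by more than 20 mm (distance of vinegar_jar_center from where it was at the start of the episode above 0.02 m).
It fails at once if the thread spool is displaced by more than 20 mm (distance of spool from where it was at the start of the episode above 0.02 m).
It fails at once if the scissors is displaced by more than 20 mm (distance of scissors from where it was at the start of the episode above 0.02 m).
It fails at once if one of the five goods is let fall (more than about 25 mm) ((linear speed of persimmon above 0.7 m/s and contact force between persimmon and anything else below 0.05 N) or (linear speed of jam_jar above 0.7 m/s and contact force between jam_jar and anything else below 0.05 N) or (linear speed of tea_tin above 0.7 m/s and contact force between tea_tin and anything else below 0.05 N) or (linear speed of red_tub above 0.7 m/s and contact force between red_tub and anything else below 0.05 N) or (linear speed of white_tub above 0.7 m/s and contact force between white_tub and anything else below 0.05 N)).
It also fails if it takes over 144 s, if anything falls off the work surface, if the arm or the gripper's body presses on something with over 40 N, if the wrist force passes 120 N, or if a joint passes its speed limit or range.

## Robot

A 7-joint arm with a two-finger parallel gripper is mounted at the origin on the work surface. World frame = base frame: x ahead of the robot, y to its left, z up, the work surface at z = 0. Lengths are in mm, angles in degrees, forces in N, time in s.
With the tool pointing down it reaches from about 400 to 850 mm from the base axis. Payload 10.4 kg.
Tool frame: the origin (TCP) lies at the centre of the arm's flange, where the gripper is bolted on; the fingertips stand 182 mm ahead of it and the grasp point (between the pads) lies 164 mm ahead of it; x points along the fingers, z is the direction in which the jaws open and shut, and the axes are right-handed (so a half turn about x gives the same grasp; the last joint's range is limited). The gripper opens to 87 mm and grips with 3 to 60 N. Pads are 19 mm wide; open, the fingers measure 117 mm over their backs; the gripper's body (75 mm by 190 mm) begins 51 mm behind the grasp point.
Start: joints at [-77.842, 19.034, -3.707, 83.658, 1.238, 77.344, -5.071], TCP at [145.39, 607.86, 404.776] pointing down, gripper open.
Joint ranges: [-148.97, 148.97], [-28.65, 121.19], [-84.17, 76.75], [9.2, 138.47], [-72.65, 252.65], [3.7, 117.97], [-149.18, 149.18]. Speed limits (degrees/s): [127.2, 127.2, 159.86, 159.86, 180, 180, 180].

## Interface

Orientations are given as a 3x3 rotation matrix whose columns are the frame's x, y, z axes.
In Python, from station import get_obs, capture, get_calibration, bot gives the robot as it stands.
- The arm moves only by the tool play_rows, never from a script. Its argument "targets" is a list of rows, each an object with "rotation": the turn, a rotation vector about the tool's x, y, z each as a share of pi rad, from -1 to 1, a list of three; "delta_pos": the shift along the tool's x, y, z each as a share of 0.1 m, from -1 to 1, a list of three; "claw": the opening, from 0 (shut) to 1 (fully open). A call has exactly 8 rows; each row is the pose to reach, as a shift and turn from the pose commanded when the call began, along the tool's axes at that moment, turning the shorter way round; what a row does not reach only later rows make up. A row lasts 1/8 s, in which the tool goes at most 62.5 mm and 10.7 degrees, less where a joint would pass 70% of its speed; a pose out of reach is approached as far as the arm can. A call with a number of a shift or a turn outside -1 to 1 is refused whole. A call with a gripper value outside its range is refused whole. The fingers move at their own pace and stop on an object; "squeeze" is the grip in N (left out, the last holds). Time passes only in rows, so rows that repeat a pose let the fingers close, or fill a call up. It gives the time, the measured TCP pose, the force and the opening at its end, in the units of the state.
- get_obs(): the state, without advancing time (a new reading comes with each control period).
- capture(name): name is "side" or "top" or "wrist"; returns the picture (400x640x3 uint8, red, green, blue); there is no depth.
- get_calibration(name): a dict with "fx", "fy", "cx", "cy" (pixels), "R" (3x3) and "t" (3): a world point X has camera coordinates R X + t. Camera axes: x right, y down, z forward; pixel columns grow to the right and rows downward; lengths in mm; the calibration is good to about 2 mm. A picture is of the moment at which its call begins: read the wrist's pose just before it. get_calibration takes no time and is no camera call; for the wrist camera it gives the pose at the moment of the call.
- bot.close_job(): hands the job in, once; it reports no verdict.
The state is a dict: "time": time; "qpos": joint angles; "qd": joint speeds; "joint_torque": joint torques, N m; "position": TCP position; "eef_rot": TCP orientation; "wrist_force": force on the tool from outside, world axes, zero at the start; "wrist_torque": the same for the moment, N m; "width": opening from 0.0 (shut) to 1.0 (fully open).
Only numpy, scipy, OpenCV 4.12 (cv2) and the standard library are available. Lean on these libraries where they do the work, as an engineer would, in place of code of your own. Each camera call takes 0.05 s, during which the arm holds its last target. There are 200 camera calls.

## Working session

There is one attempt and no reset: what is moved stays moved. The work goes in short steps, Python scripts to look and compute and a tool call to move; the robot and the scene stay as the last step left them, time stands still between calls to the robot, and variables do not carry over. Pictures are saved under pics/ and viewed, about 12 in all and at most 16, crops included, and the job is handed in when it is done.

Besides the shell and the picture viewer there is one more tool, called after "Emit:" as name(argument=value, ...) on one line, values as JSON. play_rows: Moves the arm, as the interface text tells. Shift numbers are shares of 0.1 m and turn numbers shares of pi rad, none past 1 either way. Its arguments: {"type":"object","properties":{"targets":{"type":"array"},"squeeze":{"type":"number"}},"required":["targets"]}

```bash
mkdir -p pics; ls; python3 - <<'E'
from station import *
import cv2,numpy as np
o=get_obs();print(o)
for n in("top","side","wrist"):
    c=get_calibration(n);print(n,{k:np.round(v,3).tolist() for k,v in c.items()})
    cv2.imwrite(f"pics/{n}0.png",capture(n)[:,:,::-1])
E
```

```text
pics
{'time': 0.0, 'qpos': array([-77.84060623,  19.07314211,  -3.70592613,  83.7076368 ,
         1.23844979,  77.3446822 ,  -5.07173867]), 'qd': array([ 0.05780372, -0.13355771,  0.01572506,  0.07871554,  0.0992713 ,
        0.00376703, -0.00509869]), 'joint_torque': array([-2.01677867e-04, -6.23255610e+01,  2.45528296e-02, -3.89894271e+01,
       -6.13609655e-02,  3.96267185e-02,  1.36957065e-04]), 'position': array([145.3936037 , 607.71115943, 403.92739019]), 'eef_rot': array([[-2.57396231e-04, -9.72553145e-01,  2.32680714e-01],
       [-1.47151495e-03,  2.32680838e-01,  9.72552036e-01],
       [-9.99998884e-01, -9.20619205e-05, -1.49101766e-03]]), 'wrist_force': array([ 0.0226341 , -0.22648429,  0.39181051]), 'wrist_torque': array([-0.00392271,  0.0006432 ,  0.04849978]), 'width': 1.0028806084503443}
top {'fx': 441.169, 'fy': 441.169, 'cx': 323.312, 'cy': 195.257, 'R': [[-0.007, -1.0, -0.0], [-0.978, 0.007, -0.208], [0.208, -0.001, -0.978]], 't': [11.796, 551.333, 1039.717]}
side {'fx': 442.875, 'fy': 442.875, 'cx': 318.726, 'cy': 201.148, 'R': [[0.99, -0.139, 0.016], [-0.088, -0.711, -0.698], [0.108, 0.69, -0.716]], 't': [-570.632, 76.002, 885.972]}
wrist {'fx': 340.852, 'fy': 340.852, 'cx': 320.047, 'cy': 199.804, 'R': [[0.232, 0.973, -0.001], [0.928, -0.221, 0.301], [0.292, -0.071, -0.954]], 't': [-624.28, -37.183, 392.193]}
```

View pics/top0.png

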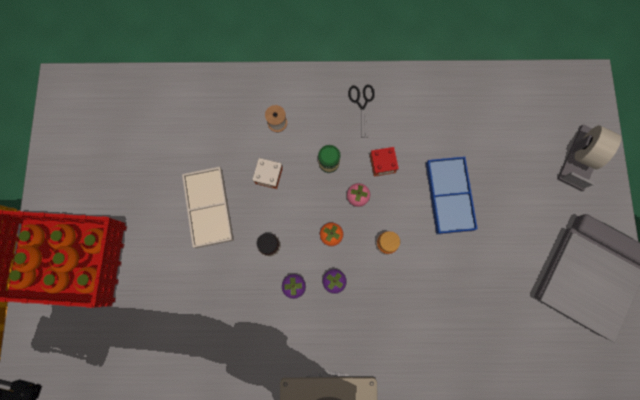

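View pics/side0.png

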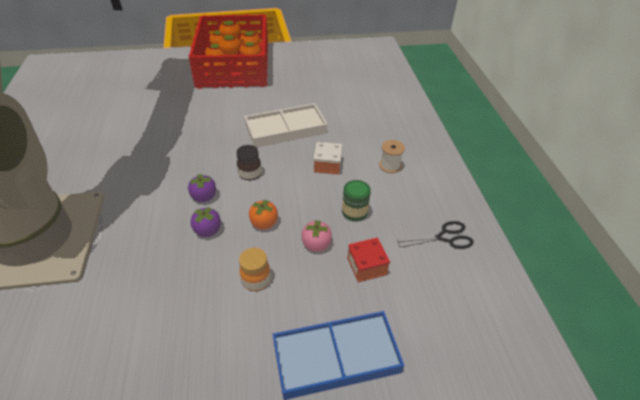

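Top view: the orange persimmon is at (331,234). Its look-alikes are pink (359,195), purple (334,281) and (293,286), plus the crate fruit at about (60,255). The gold jar is at (389,242), the black jar at (268,244), the tin at (329,158), and the red and white tubs at (384,161) and (267,173). The boxes are at (207,207) and (451,195). The side view agrees: persimmon (263,214), jar (255,268).

```bash
cat > h.py <<'E'
from station import *
import cv2,numpy as np
def ray(c,u,v,z):
    R=np.array(c["R"]);t=np.array(c["t"]);o=-R.T@t
    d=R.T@np.array([(u-c["cx"])/c["fx"],(v-c["cy"])/c["fy"],1.]);return o+d*(z-o[2])/d[2]
def proj(c,X):
    p=np.array(c["R"])@np.asarray(X,float)+np.array(c["t"]);return np.array([c["cx"]+c["fx"]*p[0]/p[2],c["cy"]+c["fy"]*p[1]/p[2]])
def blob(im,lo,hi,seed,r=45):
    h=cv2.cvtColor(im,cv2.COLOR_BGR2HSV)
    m=cv2.inRange(h,np.array(lo),np.array(hi));k=np.zeros_like(m);cv2.circle(k,seed,r,255,-1);m&=k
    m=cv2.morphologyEx(m,cv2.MORPH_CLOSE,np.ones((3,3)))
    cs=cv2.findContours(m,cv2.RETR_EXTERNAL,cv2.CHAIN_APPROX_NONE)[0]
    return max(cs,key=cv2.contourArea)
def plane(c,cnt,z): return np.array([ray(c,u,v,z)[:2] for u,v in cnt.reshape(-1,2)],np.float32)
E
python3 - <<'E'
from h import *
im={n:cv2.imread(f"pics/{n}0.png") for n in("top","side")}
C={n:get_calibration(n) for n in im}
S={ # name:(lo,hi,z,topseed,sideseed,r)
"persimmon":((5,150,120),(17,255,255),26,(331,234),(263,214),18),
"jamcap":((8,90,90),(28,255,255),66,(389,242),(253,258),16),
"tinlid":((50,80,20),(85,255,255),70,(329,156),(356,188),16),
"redlid":((0,170,110),(5,255,255),44,(384,161),(368,252),24),
"whitelid":((0,0,140),(180,70,255),44,(267,171),(328,152),19),
"blackcap":((0,0,0),(180,255,60),66,(268,243),(247,155),14),
"blue":((95,100,40),(125,255,255),30,(451,195),(337,352),70),
"white":((8,12,150),(30,75,255),30,(207,207),(286,125),48)}
for k,(lo,hi,z,ts,ss,r) in S.items():
    for n,s in(("top",ts),("side",ss)):
        c=blob(im[n],lo,hi,s,r); p=plane(C[n],c,z); q=cv2.minAreaRect(p)
        print(k,n,"px",np.round(cv2.minAreaRect(c)[0],1),"xy",np.round(q[0],1),"size",np.round(q[1],1),"ang",round(q[2],1))
big=np.hstack([cv2.resize(im["top"][90:310,170:490],None,fx=2.4,fy=2.4,interpolation=2)])
cv2.imwrite("pics/crop1.png",big)
for a in("top",):
    print(ray(C[a],276,110,58),ray(C[a],363,104,5))
E
```

```text
persimmon top px [331.  233.5] xy [459.8 -10.9] size [55.2 55.4] ang 44.4
persimmon side px [263.4 215.7] xy [459.7 -16.6] size [56.  66.7] ang 11.5
jamcap top px [388. 242.] xy [ 433.2 -147.6] size [53.2 53.5] ang 88.1
jamcap side px [252.8 260.7] xy [ 436.3 -158.1] size [47.3 57.5] ang 6.5
tinlid top px [329. 156.] xy [649.5  -7.2] size [50.2 52.3] ang 89.6
tinlid side px [357.  190.5] xy [651.9 -12. ] size [56.3 48.8] ang 79.7
redlid top px [383.9 159.7] xy [ 646.6 -148.1] size [58.8 59.5] ang 9.8
redlid side px [368.4 253.5] xy [ 646.3 -153.2] size [58.4 59. ] ang 9.1
whitelid top px [266.3 170.9] xy [618.8 152.7] size [62.5 63. ] ang 75.9
whitelid side px [328. 148.] xy [619.8 163.2] size [110.8  87.8] ang 83.1
blackcap top px [267.7 243.4] xy [431.7 143. ] size [51.8 48.6] ang 37.2
blackcap side px [247.4 156. ] xy [434.6 129.2] size [41.  67.4] ang 4.2
blue top px [451.1 194.8] xy [ 558.1 -317.9] size [192.5 102.9] ang 5.1
blue side px [336.5 352.6] xy [ 559.4 -326.9] size [190.6 107.2] ang 5.3
white top px [205.7 206.7] xy [531.9 306.4] size [193.2  99.1] ang 11.3
white side px [287.5 123.5] xy [533.5 311. ] size [405.8 240.2] ang 83.0
[778.48231921 128.91996275  58.        ] [ 816.68619934 -102.50806824    5.        ]
```

View pics/crop1.png

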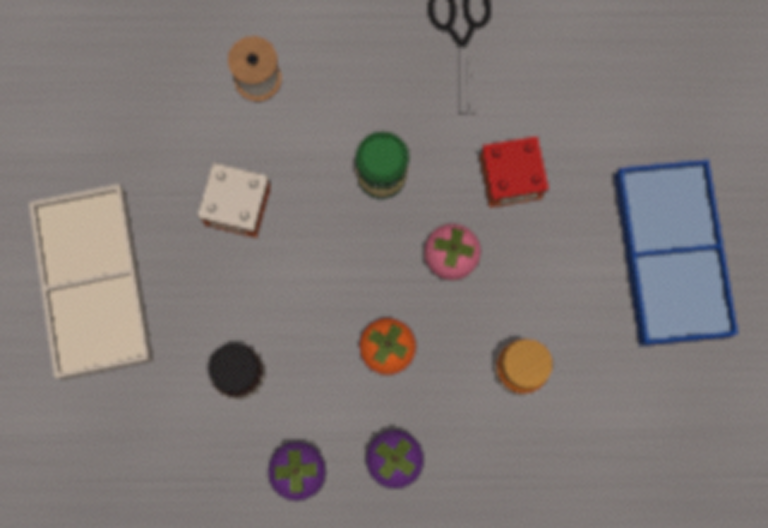

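Close crop: the orange persimmon with its calyx is at crop (388,346), clearly distinct from the pink one (452,250) and the purple ones (297,470) and (394,457). I'll square the tool with the world axes and go above the persimmon at about (460,-12).

Emit:
play_rows(squeeze=20, targets=[{"rotation": [-0.0093, 0, 0], "delta_pos": [0.125, -0.125, -0.0875], "claw": 1}, {"rotation": [-0.0187, 0, 0], "delta_pos": [0.25, -0.25, -0.175], "claw": 1}, {"rotation": [-0.028, 0, 0], "delta_pos": [0.375, -0.375, -0.2625], "claw": 1}, {"rotation": [-0.0374, 0, 0], "delta_pos": [0.5, -0.5, -0.35], "claw": 1}, {"rotation": [-0.0467, 0, 0], "delta_pos": [0.625, -0.625, -0.4375], "claw": 1}, {"rotation": [-0.0561, 0, 0], "delta_pos": [0.75, -0.75, -0.525], "claw": 1}, {"rotation": [-0.0654, 0, 0], "delta_pos": [0.875, -0.875, -0.6125], "claw": 1}, {"rotation": [-0.07475, 0, 0], "delta_pos": [1, -1, -0.7], "claw": 1}])

```text
time: 1.15
position: [226.7, 516.0, 304.1]
eef_rot: [[-0.0, -1.0, -0.001], [-0.0, -0.001, 1.0], [-1.0, 0.0, -0.0]]
wrist_force: [-0.0, -0.6, -0.5]
width: 0.999
```

Emit:
play_rows(targets=[{"rotation": [0, 0, 0], "delta_pos": [0, -0.125, -0.125], "claw": 1}, {"rotation": [0, 0, 0], "delta_pos": [0, -0.25, -0.25], "claw": 1}, {"rotation": [0, 0, 0], "delta_pos": [0, -0.375, -0.375], "claw": 1}, {"rotation": [0, 0, 0], "delta_pos": [0, -0.5, -0.5], "claw": 1}, {"rotation": [0, 0, 0], "delta_pos": [0, -0.625, -0.625], "claw": 1}, {"rotation": [0, 0, 0], "delta_pos": [0, -0.75, -0.75], "claw": 1}, {"rotation": [0, 0, 0], "delta_pos": [0, -0.875, -0.875], "claw": 1}, {"rotation": [0, 0, 0], "delta_pos": [0, -1, -1], "claw": 1}])

```text
time: 2.15
position: [327.2, 415.7, 304.8]
eef_rot: [[0.0, -1.0, -0.0], [0.0, -0.0, 1.0], [-1.0, -0.0, 0.0]]
wrist_force: [0.4, -0.2, 0.4]
width: 1.002
```

Emit:
play_rows(targets=[{"rotation": [0, 0, 0], "delta_pos": [0, -0.1, -0.125], "claw": 1}, {"rotation": [0, 0, 0], "delta_pos": [0, -0.2, -0.25], "claw": 1}, {"rotation": [0, 0, 0], "delta_pos": [0, -0.3, -0.375], "claw": 1}, {"rotation": [0, 0, 0], "delta_pos": [0, -0.4, -0.5], "claw": 1}, {"rotation": [0, 0, 0], "delta_pos": [0, -0.5, -0.625], "claw": 1}, {"rotation": [0, 0, 0], "delta_pos": [0, -0.6, -0.75], "claw": 1}, {"rotation": [0, 0, 0], "delta_pos": [0, -0.7, -0.875], "claw": 1}, {"rotation": [0, 0, 0], "delta_pos": [0, -0.8, -1], "claw": 1}])

```text
time: 3.15
position: [407.0, 315.7, 304.7]
eef_rot: [[-0.0, -1.0, -0.0], [0.0, -0.0, 1.0], [-1.0, 0.0, 0.0]]
wrist_force: [0.2, -0.3, 0.8]
width: 1.002
```

Emit:
play_rows(targets=[{"rotation": [0, 0, 0], "delta_pos": [0, -0.07, -0.125], "claw": 1}, {"rotation": [0, 0, 0], "delta_pos": [0, -0.14, -0.25], "claw": 1}, {"rotation": [0, 0, 0], "delta_pos": [0, -0.21, -0.375], "claw": 1}, {"rotation": [0, 0, 0], "delta_pos": [0, -0.28, -0.5], "claw": 1}, {"rotation": [0, 0, 0], "delta_pos": [0, -0.35, -0.625], "claw": 1}, {"rotation": [0, 0, 0], "delta_pos": [0, -0.42, -0.75], "claw": 1}, {"rotation": [0, 0, 0], "delta_pos": [0, -0.49, -0.875], "claw": 1}, {"rotation": [0, 0, 0], "delta_pos": [0, -0.54, -1], "claw": 1}])

```text
time: 4.15
position: [460.8, 215.7, 304.7]
eef_rot: [[0.0, -1.0, 0.0], [-0.0, 0.0, 1.0], [-1.0, -0.0, -0.0]]
wrist_force: [0.1, -0.2, 0.5]
width: 1.001
```

Emit:
play_rows(targets=[{"rotation": [0, 0, 0], "delta_pos": [0, 0, -0.125], "claw": 1}, {"rotation": [0, 0, 0], "delta_pos": [0, 0, -0.25], "claw": 1}, {"rotation": [0, 0, 0], "delta_pos": [0, 0, -0.375], "claw": 1}, {"rotation": [0, 0, 0], "delta_pos": [0, 0, -0.5], "claw": 1}, {"rotation": [0, 0, 0], "delta_pos": [0, 0, -0.625], "claw": 1}, {"rotation": [0, 0, 0], "delta_pos": [0, 0, -0.75], "claw": 1}, {"rotation": [0, 0, 0], "delta_pos": [0, 0, -0.875], "claw": 1}, {"rotation": [0, 0, 0], "delta_pos": [0, 0, -1], "claw": 1}])

```text
time: 5.15
position: [460.4, 115.7, 304.8]
eef_rot: [[0.0, -1.0, -0.0], [0.0, -0.0, 1.0], [-1.0, -0.0, 0.0]]
wrist_force: [0.7, -1.0, 0.5]
width: 1.0
```

Emit:
play_rows(targets=[{"rotation": [0, 0, 0], "delta_pos": [0, 0, -0.16], "claw": 1}, {"rotation": [0, 0, 0], "delta_pos": [0, 0, -0.32], "claw": 1}, {"rotation": [0, 0, 0], "delta_pos": [0, 0, -0.48], "claw": 1}, {"rotation": [0, 0, 0], "delta_pos": [0, 0, -0.64], "claw": 1}, {"rotation": [0, 0, 0], "delta_pos": [0, 0, -0.8], "claw": 1}, {"rotation": [0, 0, 0], "delta_pos": [0, 0, -0.94], "claw": 1}, {"rotation": [0, 0, 0], "delta_pos": [0, 0, -1], "claw": 1}, {"rotation": [0, 0, 0], "delta_pos": [0, 0, -1], "claw": 1}])

```text
time: 6.15
position: [460.4, 16.3, 304.7]
eef_rot: [[-0.0, -1.0, 0.0], [0.0, 0.0, 1.0], [-1.0, 0.0, 0.0]]
wrist_force: [0.1, 0.0, -0.9]
width: 0.998
```

```bash
cat > look.py <<'E'
from h import *
import sys
o=get_obs();print("t",o["time"],"pos",np.round(o["position"],1),"w",round(o["width"],3),"F",np.round(o["wrist_force"],1));print(np.round(o["eef_rot"],4).tolist())
if len(sys.argv)>2:
    n,f=sys.argv[1:3];c=get_calibration(n);print({k:np.round(v,4).tolist() for k,v in c.items()} if n=="wrist" else "")
    cv2.imwrite(f"pics/{f}.png",capture(n)[:,:,::-1])
E
python3 look.py wrist w1
```

```text
t 6.15 pos [460.4  16.3 304.7] w 0.998 F [ 0.1  0.  -0.9]
[[-0.0, -1.0, 0.0005], [0.0002, 0.0005, 1.0], [-1.0, 0.0, 0.0002]]
{'fx': 340.8516, 'fy': 340.8516, 'cx': 320.0472, 'cy': 199.8044, 'R': [[-0.0003, 1.0, -0.0], [0.9537, 0.0003, 0.3007], [0.3007, 0.0001, -0.9537]], 't': [-16.1467, -445.703, 158.3791]}
```

View pics/w1.png

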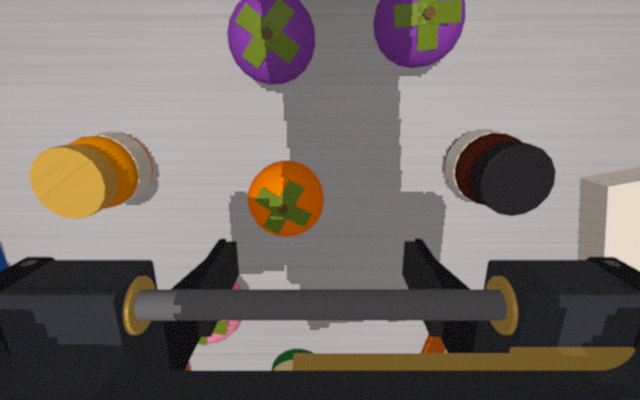

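Wrist view: the persimmon is at (285,199) with its calyx up (stalk at 283,209). The gold cap is at (73,180) and the black cap at (511,178). Next I'll turn these into positions.

```bash
python3 - <<'E'
from h import *
c=get_calibration("wrist");im=cv2.imread("pics/w1.png")
for n,lo,hi,s,r,z in(("pers",(3,150,80),(35,255,255),(286,198),42,26),("stalk",(0,60,40),(12,200,140),(283,209),7,47),("gold",(15,90,120),(25,255,255),(70,180),48,66)):
    b=blob(im,lo,hi,s,r);q=cv2.minAreaRect(b);p=cv2.minAreaRect(plane(c,b,z));print(n,np.round(q[0]),np.round(p[0],1),np.round(p[1],1))
E
```

```text
pers [286. 199.] [459.2 -10.7] [60.6 61.2]Traceback (most recent call last):
  File "<stdin>", line 4, in <module>
  File "h.py", line 13, in blob
    return max(cs,key=cv2.contourArea)
ValueError: max() iterable argument is empty
```

Emit:
play_rows(targets=[{"rotation": [0, 0, 0], "delta_pos": [0, 0, -0.1], "claw": 1}, {"rotation": [0, 0, 0], "delta_pos": [0, 0.01, -0.2], "claw": 1}, {"rotation": [0, 0, 0], "delta_pos": [0, 0.01, -0.27], "claw": 1}, {"rotation": [0, 0, 0], "delta_pos": [0.08, 0.01, -0.27], "claw": 1}, {"rotation": [0, 0, 0], "delta_pos": [0.16, 0.01, -0.27], "claw": 1}, {"rotation": [0, 0, 0], "delta_pos": [0.26, 0.01, -0.27], "claw": 1}, {"rotation": [0, 0, 0], "delta_pos": [0.38, 0.01, -0.27], "claw": 1}, {"rotation": [0, 0, 0], "delta_pos": [0.5, 0.01, -0.27], "claw": 1}])

```text
time: 7.2
position: [459.3, -10.3, 253.7]
eef_rot: [[-0.0, -1.0, -0.0], [-0.0, -0.0, 1.0], [-1.0, 0.0, -0.0]]
wrist_force: [0.1, -0.2, -0.4]
width: 1.0
```

Emit:
play_rows(targets=[{"rotation": [0, 0, 0], "delta_pos": [0.12, 0, 0], "claw": 1}, {"rotation": [0, 0, 0], "delta_pos": [0.24, 0, 0], "claw": 1}, {"rotation": [0, 0, 0], "delta_pos": [0.36, 0, 0], "claw": 1}, {"rotation": [0, 0, 0], "delta_pos": [0.46, 0, 0], "claw": 1}, {"rotation": [0, 0, 0], "delta_pos": [0.54, 0, 0], "claw": 1}, {"rotation": [0, 0, 0], "delta_pos": [0.58, 0, 0], "claw": 1}, {"rotation": [0, 0, 0], "delta_pos": [0.58, 0, 0], "claw": 0.8}, {"rotation": [0, 0, 0], "delta_pos": [0.58, 0, 0], "claw": 0.6}])

```text
time: 8.2
position: [459.5, -10.5, 197.0]
eef_rot: [[0.001, -1.0, 0.0], [0.0, 0.0, 1.0], [-1.0, -0.001, 0.0]]
wrist_force: [0.2, 0.3, -0.1]
width: 0.855
```

Emit:
play_rows(targets=[{"rotation": [0, 0, 0], "delta_pos": [0, 0, 0], "claw": 0.6}, {"rotation": [0, 0, 0], "delta_pos": [0, 0, 0], "claw": 0.5}, {"rotation": [0, 0, 0], "delta_pos": [0, 0, 0], "claw": 0.4}, {"rotation": [0, 0, 0], "delta_pos": [0, 0, 0], "claw": 0.4}, {"rotation": [0, 0, 0], "delta_pos": [0, 0, 0], "claw": 0.4}, {"rotation": [0, 0, 0], "delta_pos": [0, 0, 0], "claw": 0.4}, {"rotation": [0, 0, 0], "delta_pos": [-0.02, 0, 0], "claw": 0.4}, {"rotation": [0, 0, 0], "delta_pos": [-0.05, 0, 0], "claw": 0.4}])

```text
time: 9.2
position: [459.2, -10.5, 201.6]
eef_rot: [[-0.001, -1.0, -0.0], [-0.0, -0.0, 1.0], [-1.0, 0.001, -0.0]]
wrist_force: [0.5, -0.3, -1.7]
width: 0.673
```

Emit:
play_rows(targets=[{"rotation": [0, 0, 0], "delta_pos": [-0.1, 0, 0], "claw": 0.4}, {"rotation": [0, 0, 0], "delta_pos": [-0.22, 0, 0], "claw": 0.4}, {"rotation": [0, 0, 0], "delta_pos": [-0.36, 0, 0], "claw": 0.4}, {"rotation": [0, 0, 0], "delta_pos": [-0.5, 0, 0], "claw": 0.4}, {"rotation": [0, 0, 0], "delta_pos": [-0.64, 0, 0], "claw": 0.4}, {"rotation": [0, 0, 0], "delta_pos": [-0.78, 0, 0], "claw": 0.4}, {"rotation": [0, 0, 0], "delta_pos": [-0.88, 0, 0.03], "claw": 0.4}, {"rotation": [0, 0, 0], "delta_pos": [-0.95, 0, 0.08], "claw": 0.4}])

```text
time: 10.2
position: [459.4, -2.2, 297.4]
eef_rot: [[0.0, -1.0, 0.0], [0.0, 0.0, 1.0], [-1.0, -0.0, 0.0]]
wrist_force: [0.5, -0.3, -1.1]
width: 0.677
```

Emit:
play_rows(targets=[{"rotation": [0, 0, 0], "delta_pos": [0, 0, 0.125], "claw": 0.4}, {"rotation": [0, 0, 0], "delta_pos": [0, 0, 0.25], "claw": 0.4}, {"rotation": [0, 0, 0], "delta_pos": [0, 0, 0.375], "claw": 0.4}, {"rotation": [0, 0, 0], "delta_pos": [0, 0, 0.5], "claw": 0.4}, {"rotation": [0, 0, 0], "delta_pos": [0, 0, 0.625], "claw": 0.4}, {"rotation": [0, 0, 0], "delta_pos": [0, 0, 0.75], "claw": 0.4}, {"rotation": [0, 0, 0], "delta_pos": [0, 0, 0.875], "claw": 0.4}, {"rotation": [0, 0, 0], "delta_pos": [0, 0, 1], "claw": 0.4}])

```text
time: 11.2
position: [459.4, 98.4, 296.7]
eef_rot: [[0.0, -1.0, -0.0], [0.0, -0.0, 1.0], [-1.0, -0.0, 0.0]]
wrist_force: [0.1, -0.3, -1.5]
width: 0.674
```

Emit:
play_rows(targets=[{"rotation": [0, 0, 0], "delta_pos": [0, -0.03, 0.125], "claw": 0.4}, {"rotation": [0, 0, 0], "delta_pos": [0, -0.06, 0.25], "claw": 0.4}, {"rotation": [0, 0, 0], "delta_pos": [0, -0.1, 0.375], "claw": 0.4}, {"rotation": [0, 0, 0], "delta_pos": [0, -0.13, 0.5], "claw": 0.4}, {"rotation": [0, 0, 0], "delta_pos": [0, -0.17, 0.625], "claw": 0.4}, {"rotation": [0, 0, 0], "delta_pos": [0, -0.2, 0.75], "claw": 0.4}, {"rotation": [0, 0, 0], "delta_pos": [0, -0.24, 0.875], "claw": 0.4}, {"rotation": [0, 0, 0], "delta_pos": [0, -0.27, 1], "claw": 0.4}])

```text
time: 12.2
position: [486.6, 198.4, 296.7]
eef_rot: [[0.0, -1.0, -0.0], [0.0, -0.0, 1.0], [-1.0, -0.0, 0.0]]
wrist_force: [-0.6, -0.5, -0.6]
width: 0.676
```

```bash
python3 look.py wrist w2
```

```text
t 12.2 pos [486.6 198.4 296.7] w 0.676 F [-0.6 -0.5 -0.6]
[[0.0001, -1.0, -0.0001], [0.0001, -0.0001, 1.0], [-1.0, -0.0001, 0.0001]]
{'fx': 340.8516, 'fy': 340.8516, 'cx': 320.0472, 'cy': 199.8044, 'R': [[-0.0007, 1.0, -0.0001], [0.9537, 0.0007, 0.3007], [0.3007, 0.0001, -0.9537]], 't': [-197.9376, -468.4425, 142.8359]}
```

View pics/w2.png

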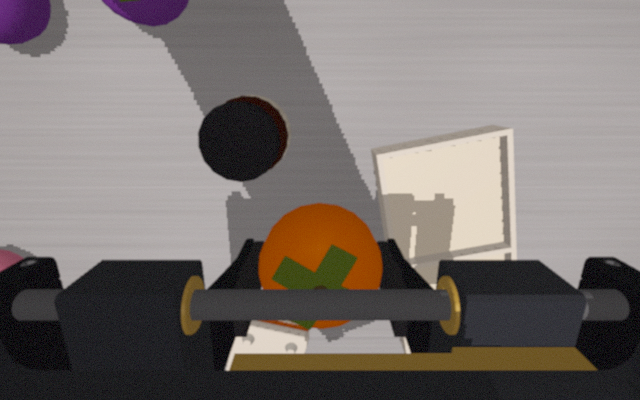

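The persimmon is held upright at (320,265), and the box corner shows rim points at (373,150) and (513,128) with the partition end at (513,248).

```bash
python3 - <<'E'
from h import *
c=get_calibration("wrist")
a,b,p=[ray(c,*q,30)[:2] for q in((373,150),(513,128),(514,248))]
print(a,b,p,np.linalg.norm(a-b),np.linalg.norm(p-b)); e=(p-b)/np.linalg.norm(p-b);m=(a+b)/2
print("ang",np.degrees(np.arctan2(e[1],e[0])),"B",m+e*49,"A",m+e*143)
E
```

```text
[443.57728623 238.61437533] [427.62398378 337.67029257] [521.49689783 354.70139154] 100.33236068256464 95.4053579412954
ang 10.283159642117509 B [483.8135749  296.88947214] A [576.3037045  313.66969641]
```

Emit:
play_rows(targets=[{"rotation": [0, 0, 0], "delta_pos": [0, 0.005, 0.14], "claw": 0.4}, {"rotation": [0, 0, 0], "delta_pos": [0, 0.01, 0.28], "claw": 0.4}, {"rotation": [0, 0, 0], "delta_pos": [0, 0.015, 0.42], "claw": 0.4}, {"rotation": [0, 0, 0], "delta_pos": [0, 0.015, 0.56], "claw": 0.4}, {"rotation": [0, 0, 0], "delta_pos": [0, 0.015, 0.7], "claw": 0.4}, {"rotation": [0, 0, 0], "delta_pos": [0, 0.015, 0.84], "claw": 0.4}, {"rotation": [0, 0, 0], "delta_pos": [0, 0.015, 0.95], "claw": 0.4}, {"rotation": [0, 0, 0], "delta_pos": [0.03, 0.015, 0.985], "claw": 0.4}])

```text
time: 13.25
position: [484.8, 296.9, 293.7]
eef_rot: [[0.0, -1.0, -0.001], [0.0, -0.001, 1.0], [-1.0, -0.0, 0.0]]
wrist_force: [-0.1, 0.1, -1.9]
width: 0.674
```

Emit:
play_rows(targets=[{"rotation": [0, 0, 0], "delta_pos": [0.1, 0, 0], "claw": 0.4}, {"rotation": [0, 0, 0], "delta_pos": [0.22, 0, 0], "claw": 0.4}, {"rotation": [0, 0, 0], "delta_pos": [0.34, 0, 0], "claw": 0.4}, {"rotation": [0, 0, 0], "delta_pos": [0.46, 0, 0], "claw": 0.4}, {"rotation": [0, 0, 0], "delta_pos": [0.57, 0, 0], "claw": 0.4}, {"rotation": [0, 0, 0], "delta_pos": [0.67, 0, 0], "claw": 0.4}, {"rotation": [0, 0, 0], "delta_pos": [0.74, 0, 0], "claw": 0.4}, {"rotation": [0, 0, 0], "delta_pos": [0.78, 0, 0], "claw": 0.4}])

```text
time: 14.25
position: [484.9, 296.0, 215.4]
eef_rot: [[-0.0, -1.0, -0.0], [-0.0, -0.0, 1.0], [-1.0, 0.0, -0.0]]
wrist_force: [0.0, 0.2, -0.9]
width: 0.675
```

Emit:
play_rows(targets=[{"rotation": [0, 0, 0], "delta_pos": [0.005, 0, 0], "claw": 0.4}, {"rotation": [0, 0, 0], "delta_pos": [0.005, 0, 0], "claw": 0.4}, {"rotation": [0, 0, 0], "delta_pos": [0.005, 0, 0], "claw": 0.72}, {"rotation": [0, 0, 0], "delta_pos": [0.005, 0, 0], "claw": 0.78}, {"rotation": [0, 0, 0], "delta_pos": [0.005, 0, 0], "claw": 0.85}, {"rotation": [0, 0, 0], "delta_pos": [0.005, 0, 0], "claw": 0.85}, {"rotation": [0, 0, 0], "delta_pos": [-0.05, 0, 0], "claw": 0.85}, {"rotation": [0, 0, 0], "delta_pos": [-0.12, 0, 0], "claw": 0.85}])

```text
time: 15.25
position: [484.9, 296.1, 228.2]
eef_rot: [[-0.0, -1.0, -0.0], [0.0, -0.0, 1.0], [-1.0, 0.0, 0.0]]
wrist_force: [0.5, 0.6, -0.2]
width: 0.847
```

Emit:
play_rows(targets=[{"rotation": [0, 0, 0], "delta_pos": [-0.15, 0, 0], "claw": 0.85}, {"rotation": [0, 0, 0], "delta_pos": [-0.3, 0, 0], "claw": 0.85}, {"rotation": [0, 0, 0], "delta_pos": [-0.45, 0, 0], "claw": 1}, {"rotation": [0, 0, 0], "delta_pos": [-0.6, 0, 0], "claw": 1}, {"rotation": [0, 0, 0], "delta_pos": [-0.7, 0, -0.1], "claw": 1}, {"rotation": [0, 0, 0], "delta_pos": [-0.7, 0, -0.2], "claw": 1}, {"rotation": [0, 0, 0], "delta_pos": [-0.7, 0, -0.32], "claw": 1}, {"rotation": [0, 0, 0], "delta_pos": [-0.7, 0, -0.44], "claw": 1}])

```text
time: 16.25
position: [484.8, 250.8, 297.2]
eef_rot: [[-0.001, -1.0, 0.0], [-0.001, 0.0, 1.0], [-1.0, 0.001, -0.001]]
wrist_force: [-0.1, 0.4, -0.1]
width: 0.999
```

Emit:
play_rows(targets=[{"rotation": [0, 0, 0], "delta_pos": [0, 0.03, -0.125], "claw": 1}, {"rotation": [0, 0, 0], "delta_pos": [0, 0.06, -0.25], "claw": 1}, {"rotation": [0, 0, 0], "delta_pos": [0, 0.1, -0.375], "claw": 1}, {"rotation": [0, 0, 0], "delta_pos": [0, 0.13, -0.5], "claw": 1}, {"rotation": [0, 0, 0], "delta_pos": [0, 0.16, -0.625], "claw": 1}, {"rotation": [0, 0, 0], "delta_pos": [0, 0.2, -0.75], "claw": 1}, {"rotation": [0, 0, 0], "delta_pos": [0, 0.23, -0.875], "claw": 1}, {"rotation": [0, 0, 0], "delta_pos": [0, 0.26, -1], "claw": 1}])

```text
time: 17.25
position: [458.7, 151.2, 297.8]
eef_rot: [[0.0, -1.0, -0.0], [0.0, -0.0, 1.0], [-1.0, -0.0, 0.0]]
wrist_force: [-0.4, -0.0, 0.1]
width: 0.999
```

Emit:
play_rows(targets=[{"rotation": [0, 0, 0], "delta_pos": [0, 0.03, -0.125], "claw": 1}, {"rotation": [0, 0, 0], "delta_pos": [0, 0.06, -0.25], "claw": 1}, {"rotation": [0, 0, 0], "delta_pos": [0, 0.1, -0.375], "claw": 1}, {"rotation": [0, 0, 0], "delta_pos": [0, 0.13, -0.5], "claw": 1}, {"rotation": [0, 0, 0], "delta_pos": [0, 0.16, -0.625], "claw": 1}, {"rotation": [0, 0, 0], "delta_pos": [0, 0.2, -0.75], "claw": 1}, {"rotation": [0, 0, 0], "delta_pos": [0, 0.23, -0.875], "claw": 1}, {"rotation": [0, 0, 0], "delta_pos": [0, 0.26, -1], "claw": 1}])

```text
time: 18.25
position: [432.7, 51.2, 297.7]
eef_rot: [[0.0, -1.0, 0.0], [0.0, 0.0, 1.0], [-1.0, -0.0, 0.0]]
wrist_force: [-0.1, 0.5, -0.5]
width: 0.998
```

Emit:
play_rows(targets=[{"rotation": [0, 0, 0], "delta_pos": [0, 0, -0.125], "claw": 1}, {"rotation": [0, 0, 0], "delta_pos": [0, 0, -0.25], "claw": 1}, {"rotation": [0, 0, 0], "delta_pos": [0, 0, -0.375], "claw": 1}, {"rotation": [0, 0, 0], "delta_pos": [0, 0, -0.5], "claw": 1}, {"rotation": [0, 0, 0], "delta_pos": [0, 0, -0.625], "claw": 1}, {"rotation": [0, 0, 0], "delta_pos": [0, 0, -0.75], "claw": 1}, {"rotation": [0, 0, 0], "delta_pos": [0, 0, -0.875], "claw": 1}, {"rotation": [0, 0, 0], "delta_pos": [0, 0, -1], "claw": 1}])

```text
time: 19.25
position: [432.9, -48.8, 297.7]
eef_rot: [[0.0, -1.0, -0.0], [0.0, -0.0, 1.0], [-1.0, -0.0, 0.0]]
wrist_force: [-0.5, -0.0, -0.1]
width: 1.0
```

Emit:
play_rows(targets=[{"rotation": [0, 0, 0], "delta_pos": [0, 0, -0.14], "claw": 1}, {"rotation": [0, 0, 0], "delta_pos": [0, 0, -0.28], "claw": 1}, {"rotation": [0, 0, 0], "delta_pos": [0, 0, -0.42], "claw": 1}, {"rotation": [0, 0, 0], "delta_pos": [0, 0, -0.56], "claw": 1}, {"rotation": [0, 0, 0], "delta_pos": [0, 0, -0.7], "claw": 1}, {"rotation": [0, 0, 0], "delta_pos": [0, 0, -0.84], "claw": 1}, {"rotation": [0, 0, 0], "delta_pos": [0, 0, -0.95], "claw": 1}, {"rotation": [0, 0, 0], "delta_pos": [0, 0, -1], "claw": 1}])

```text
time: 20.25
position: [432.9, -148.7, 297.7]
eef_rot: [[-0.0, -1.0, 0.001], [-0.0, 0.001, 1.0], [-1.0, 0.0, -0.0]]
wrist_force: [-0.3, -0.0, -0.7]
width: 1.0
```

```bash
python3 look.py
```

```text
t 20.25 pos [ 432.9 -148.7  297.7] w 1.0 F [-0.3 -0.  -0.7]
[[-0.0, -1.0, 0.0007], [-0.0, 0.0007, 1.0], [-1.0, 0.0, -0.0]]
```

Emit:
play_rows(targets=[{"rotation": [0, 0, 0], "delta_pos": [0.16, 0, 0.01], "claw": 1}, {"rotation": [0, 0, 0], "delta_pos": [0.32, 0, 0.01], "claw": 1}, {"rotation": [0, 0, 0], "delta_pos": [0.48, 0, 0.01], "claw": 1}, {"rotation": [0, 0, 0], "delta_pos": [0.64, 0, 0.01], "claw": 1}, {"rotation": [0, 0, 0], "delta_pos": [0.8, 0, 0.01], "claw": 1}, {"rotation": [0, 0, 0], "delta_pos": [0.93, 0, 0.01], "claw": 1}, {"rotation": [0, 0, 0], "delta_pos": [0.98, 0, 0.01], "claw": 1}, {"rotation": [0, 0, 0], "delta_pos": [0.98, 0, 0.01], "claw": 0.8}])

```text
time: 21.25
position: [432.9, -147.0, 199.6]
eef_rot: [[-0.0, -1.0, 0.0], [-0.0, 0.0, 1.0], [-1.0, 0.0, -0.0]]
wrist_force: [-0.3, -0.5, -0.5]
width: 0.953
```

Emit:
play_rows(targets=[{"rotation": [0, 0, 0], "delta_pos": [0, 0, 0], "claw": 0.6}, {"rotation": [0, 0, 0], "delta_pos": [0, 0, 0], "claw": 0.5}, {"rotation": [0, 0, 0], "delta_pos": [0, 0, 0], "claw": 0.4}, {"rotation": [0, 0, 0], "delta_pos": [0, 0, 0], "claw": 0.4}, {"rotation": [0, 0, 0], "delta_pos": [0, 0, 0], "claw": 0.4}, {"rotation": [0, 0, 0], "delta_pos": [0, 0, 0], "claw": 0.4}, {"rotation": [0, 0, 0], "delta_pos": [0, 0, 0], "claw": 0.4}, {"rotation": [0, 0, 0], "delta_pos": [-0.04, 0, 0], "claw": 0.4}])

```text
time: 22.25
position: [432.6, -146.7, 203.4]
eef_rot: [[-0.001, -1.0, -0.0], [0.0, -0.0, 1.0], [-1.0, 0.001, 0.0]]
wrist_force: [-0.1, 0.6, -2.5]
width: 0.634
```

Emit:
play_rows(targets=[{"rotation": [0, 0, 0], "delta_pos": [-0.12, 0, 0], "claw": 0.4}, {"rotation": [0, 0, 0], "delta_pos": [-0.25, 0, 0], "claw": 0.4}, {"rotation": [0, 0, 0], "delta_pos": [-0.38, 0, 0], "claw": 0.4}, {"rotation": [0, 0, 0], "delta_pos": [-0.51, 0, 0], "claw": 0.4}, {"rotation": [0, 0, 0], "delta_pos": [-0.64, 0, 0], "claw": 0.4}, {"rotation": [0, 0, 0], "delta_pos": [-0.77, 0, 0], "claw": 0.4}, {"rotation": [0, 0, 0], "delta_pos": [-0.9, 0, 0.02], "claw": 0.4}, {"rotation": [0, 0, 0], "delta_pos": [-0.96, 0, 0.06], "claw": 0.4}])

```text
time: 23.25
position: [433.0, -140.9, 300.6]
eef_rot: [[0.001, -1.0, 0.0], [0.0, 0.0, 1.0], [-1.0, -0.001, 0.0]]
wrist_force: [1.0, -0.3, -2.9]
width: 0.632
```

```bash
python3 look.py
```

```text
t 23.25 pos [ 433.  -140.9  300.6] w 0.632 F [ 1.  -0.3 -2.9]
[[0.0009, -1.0, 0.0002], [0.0001, 0.0002, 1.0], [-1.0, -0.0009, 0.0001]]
```

Emit:
play_rows(targets=[{"rotation": [0, 0, 0], "delta_pos": [0, -0.04, 0.125], "claw": 0.4}, {"rotation": [0, 0, 0], "delta_pos": [0, -0.08, 0.25], "claw": 0.4}, {"rotation": [0, 0, 0], "delta_pos": [0, -0.11, 0.375], "claw": 0.4}, {"rotation": [0, 0, 0], "delta_pos": [0, -0.15, 0.5], "claw": 0.4}, {"rotation": [0, 0, 0], "delta_pos": [0, -0.19, 0.625], "claw": 0.4}, {"rotation": [0, 0, 0], "delta_pos": [0, -0.23, 0.75], "claw": 0.4}, {"rotation": [0, 0, 0], "delta_pos": [0, -0.26, 0.875], "claw": 0.4}, {"rotation": [0, 0, 0], "delta_pos": [0, -0.3, 1], "claw": 0.4}])

```text
time: 24.25
position: [463.1, -40.1, 299.7]
eef_rot: [[-0.0, -1.0, -0.0], [0.0, -0.0, 1.0], [-1.0, 0.0, 0.0]]
wrist_force: [0.4, 0.0, -2.5]
width: 0.635
```

Emit:
play_rows(targets=[{"rotation": [0, 0, 0], "delta_pos": [0, -0.04, 0.125], "claw": 0.4}, {"rotation": [0, 0, 0], "delta_pos": [0, -0.08, 0.25], "claw": 0.4}, {"rotation": [0, 0, 0], "delta_pos": [0, -0.11, 0.375], "claw": 0.4}, {"rotation": [0, 0, 0], "delta_pos": [0, -0.15, 0.5], "claw": 0.4}, {"rotation": [0, 0, 0], "delta_pos": [0, -0.19, 0.625], "claw": 0.4}, {"rotation": [0, 0, 0], "delta_pos": [0, -0.23, 0.75], "claw": 0.4}, {"rotation": [0, 0, 0], "delta_pos": [0, -0.26, 0.875], "claw": 0.4}, {"rotation": [0, 0, 0], "delta_pos": [0, -0.3, 1], "claw": 0.4}])

```text
time: 25.25
position: [493.1, 59.8, 299.7]
eef_rot: [[-0.0, -1.0, -0.0], [0.0, -0.0, 1.0], [-1.0, 0.0, 0.0]]
wrist_force: [-0.1, 0.3, -1.8]
width: 0.634
```

Emit:
play_rows(targets=[{"rotation": [0, 0, 0], "delta_pos": [0, -0.04, 0.125], "claw": 0.4}, {"rotation": [0, 0, 0], "delta_pos": [0, -0.08, 0.25], "claw": 0.4}, {"rotation": [0, 0, 0], "delta_pos": [0, -0.11, 0.375], "claw": 0.4}, {"rotation": [0, 0, 0], "delta_pos": [0, -0.15, 0.5], "claw": 0.4}, {"rotation": [0, 0, 0], "delta_pos": [0, -0.19, 0.625], "claw": 0.4}, {"rotation": [0, 0, 0], "delta_pos": [0, -0.23, 0.75], "claw": 0.4}, {"rotation": [0, 0, 0], "delta_pos": [0, -0.26, 0.875], "claw": 0.4}, {"rotation": [0, 0, 0], "delta_pos": [0, -0.3, 1], "claw": 0.4}])

```text
time: 26.25
position: [523.1, 159.9, 299.7]
eef_rot: [[-0.0, -1.0, -0.0], [0.0, -0.0, 1.0], [-1.0, 0.0, 0.0]]
wrist_force: [0.0, -1.0, -2.2]
width: 0.631
```

Emit:
play_rows(targets=[{"rotation": [0, 0, 0], "delta_pos": [0, -0.04, 0.125], "claw": 0.4}, {"rotation": [0, 0, 0], "delta_pos": [0, -0.08, 0.25], "claw": 0.4}, {"rotation": [0, 0, 0], "delta_pos": [0, -0.11, 0.375], "claw": 0.4}, {"rotation": [0, 0, 0], "delta_pos": [0, -0.15, 0.5], "claw": 0.4}, {"rotation": [0, 0, 0], "delta_pos": [0, -0.19, 0.625], "claw": 0.4}, {"rotation": [0, 0, 0], "delta_pos": [0, -0.23, 0.75], "claw": 0.4}, {"rotation": [0, 0, 0], "delta_pos": [0, -0.26, 0.875], "claw": 0.4}, {"rotation": [0, 0, 0], "delta_pos": [0, -0.3, 1], "claw": 0.4}])

```text
time: 27.25
position: [553.1, 259.9, 299.7]
eef_rot: [[-0.0, -1.0, -0.0], [0.0, -0.0, 1.0], [-1.0, 0.0, 0.0]]
wrist_force: [0.4, -0.6, -1.8]
width: 0.634
```

Emit:
play_rows(targets=[{"rotation": [0, 0, 0], "delta_pos": [0, -0.04, 0.1], "claw": 0.4}, {"rotation": [0, 0, 0], "delta_pos": [0, -0.08, 0.2], "claw": 0.4}, {"rotation": [0, 0, 0], "delta_pos": [0, -0.12, 0.3], "claw": 0.4}, {"rotation": [0, 0, 0], "delta_pos": [0, -0.16, 0.4], "claw": 0.4}, {"rotation": [0, 0, 0], "delta_pos": [0, -0.2, 0.48], "claw": 0.4}, {"rotation": [0, 0, 0], "delta_pos": [0, -0.235, 0.53], "claw": 0.4}, {"rotation": [0, 0, 0], "delta_pos": [0, -0.235, 0.55], "claw": 0.4}, {"rotation": [0, 0, 0], "delta_pos": [0, -0.235, 0.55], "claw": 0.4}])

```text
time: 28.25
position: [576.3, 313.9, 299.7]
eef_rot: [[-0.0, -1.0, 0.0], [-0.0, 0.0, 1.0], [-1.0, 0.0, -0.0]]
wrist_force: [-0.1, 0.1, -1.9]
width: 0.639
```

```bash
python3 look.py wrist w3
```

```text
t 28.25 pos [576.3 313.9 299.7] w 0.639 F [-0.1  0.1 -1.9]
[[-0.0001, -1.0, 0.0001], [-0.0001, 0.0001, 1.0], [-1.0, 0.0001, -0.0001]]
{'fx': 340.8516, 'fy': 340.8516, 'cx': 320.0472, 'cy': 199.8044, 'R': [[-0.0006, 1.0, -0.0002], [0.9538, 0.0007, 0.3005], [0.3005, -0.0, -0.9538]], 't': [-313.4441, -554.9516, 118.8347]}
```

View pics/w3.png

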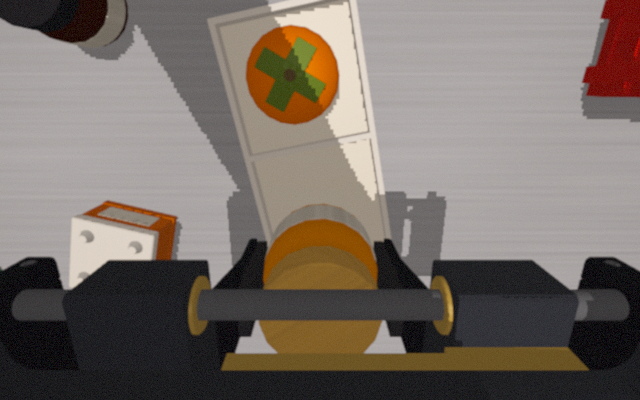

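The persimmon stands calyx up in its compartment at (293,75), and the held jar is over the other compartment. I'll lower it, release and leave.

Emit:
play_rows(targets=[{"rotation": [0, 0, 0], "delta_pos": [0.12, 0, 0], "claw": 0.4}, {"rotation": [0, 0, 0], "delta_pos": [0.24, 0, 0], "claw": 0.4}, {"rotation": [0, 0, 0], "delta_pos": [0.36, 0, 0], "claw": 0.4}, {"rotation": [0, 0, 0], "delta_pos": [0.48, 0, 0], "claw": 0.4}, {"rotation": [0, 0, 0], "delta_pos": [0.59, 0, 0], "claw": 0.4}, {"rotation": [0, 0, 0], "delta_pos": [0.69, 0, 0], "claw": 0.4}, {"rotation": [0, 0, 0], "delta_pos": [0.77, 0, 0], "claw": 0.4}, {"rotation": [0, 0, 0], "delta_pos": [0.815, 0, 0], "claw": 0.4}])

```text
time: 29.3
position: [576.4, 314.0, 218.0]
eef_rot: [[-0.0, -1.0, -0.0], [-0.0, -0.0, 1.0], [-1.0, 0.0, -0.0]]
wrist_force: [-11.0, -7.9, 29.9]
width: 0.634
```

Emit:
play_rows(targets=[{"rotation": [0, 0, 0], "delta_pos": [0.003, 0, 0], "claw": 0.4}, {"rotation": [0, 0, 0], "delta_pos": [0.003, 0, 0], "claw": 0.4}, {"rotation": [0, 0, 0], "delta_pos": [0.003, 0, 0], "claw": 0.68}, {"rotation": [0, 0, 0], "delta_pos": [0.003, 0, 0], "claw": 0.75}, {"rotation": [0, 0, 0], "delta_pos": [0.003, 0, 0], "claw": 0.85}, {"rotation": [0, 0, 0], "delta_pos": [0.003, 0, 0], "claw": 0.85}, {"rotation": [0, 0, 0], "delta_pos": [-0.05, 0, 0], "claw": 0.85}, {"rotation": [0, 0, 0], "delta_pos": [-0.15, 0, 0], "claw": 0.85}])

```text
time: 30.3
position: [576.3, 314.0, 233.6]
eef_rot: [[-0.0, -1.0, -0.0], [-0.0, -0.0, 1.0], [-1.0, 0.0, -0.0]]
wrist_force: [-0.2, -0.4, 0.3]
width: 0.848
```

Emit:
play_rows(targets=[{"rotation": [0, 0, 0], "delta_pos": [-0.15, 0, 0], "claw": 0.85}, {"rotation": [0, 0, 0], "delta_pos": [-0.3, 0, 0], "claw": 0.85}, {"rotation": [0, 0, 0], "delta_pos": [-0.45, 0, 0], "claw": 1}, {"rotation": [0, 0, 0], "delta_pos": [-0.6, 0, 0], "claw": 1}, {"rotation": [0, 0, 0], "delta_pos": [-0.66, 0, -0.12], "claw": 1}, {"rotation": [0, 0, 0], "delta_pos": [-0.66, 0, -0.28], "claw": 1}, {"rotation": [0, 0, 0], "delta_pos": [-0.66, 0, -0.44], "claw": 1}, {"rotation": [0, 0, 0], "delta_pos": [-0.66, 0, -0.63], "claw": 1}])

```text
time: 31.3
position: [576.3, 249.4, 298.7]
eef_rot: [[-0.001, -1.0, 0.0], [-0.0, 0.0, 1.0], [-1.0, 0.001, -0.0]]
wrist_force: [0.1, -0.5, 0.3]
width: 1.006
```

Emit:
play_rows(targets=[{"rotation": [0, 0, 0], "delta_pos": [0, -0.02, -0.125], "claw": 1}, {"rotation": [0, 0, 0], "delta_pos": [0, -0.05, -0.25], "claw": 1}, {"rotation": [0, 0, 0], "delta_pos": [0, -0.07, -0.375], "claw": 1}, {"rotation": [0, 0, 0], "delta_pos": [0, -0.1, -0.5], "claw": 1}, {"rotation": [0, 0, 0], "delta_pos": [0, -0.12, -0.625], "claw": 1}, {"rotation": [0, 0, 0], "delta_pos": [0, -0.15, -0.75], "claw": 1}, {"rotation": [0, 0, 0], "delta_pos": [0, -0.17, -0.875], "claw": 1}, {"rotation": [0, 0, 0], "delta_pos": [0, -0.2, -1], "claw": 1}])

```text
time: 32.3
position: [596.5, 150.2, 299.2]
eef_rot: [[-0.0, -1.0, -0.0], [0.0, -0.0, 1.0], [-1.0, 0.0, 0.0]]
wrist_force: [-0.3, 0.5, -0.1]
width: 1.003
```

Emit:
play_rows(targets=[{"rotation": [0, 0, 0], "delta_pos": [0, -0.02, -0.125], "claw": 1}, {"rotation": [0, 0, 0], "delta_pos": [0, -0.05, -0.25], "claw": 1}, {"rotation": [0, 0, 0], "delta_pos": [0, -0.07, -0.375], "claw": 1}, {"rotation": [0, 0, 0], "delta_pos": [0, -0.1, -0.5], "claw": 1}, {"rotation": [0, 0, 0], "delta_pos": [0, -0.12, -0.625], "claw": 1}, {"rotation": [0, 0, 0], "delta_pos": [0, -0.15, -0.75], "claw": 1}, {"rotation": [0, 0, 0], "delta_pos": [0, -0.17, -0.875], "claw": 1}, {"rotation": [0, 0, 0], "delta_pos": [0, -0.2, -1], "claw": 1}])

```text
time: 33.3
position: [616.5, 50.2, 299.2]
eef_rot: [[0.0, -1.0, -0.0], [0.0, -0.0, 1.0], [-1.0, -0.0, 0.0]]
wrist_force: [0.4, 0.6, 0.3]
width: 1.0
```

Emit:
play_rows(targets=[{"rotation": [0, 0, 0], "delta_pos": [0, -0.02, -0.125], "claw": 1}, {"rotation": [0, 0, 0], "delta_pos": [0, -0.05, -0.25], "claw": 1}, {"rotation": [0, 0, 0], "delta_pos": [0, -0.07, -0.375], "claw": 1}, {"rotation": [0, 0, 0], "delta_pos": [0, -0.1, -0.5], "claw": 1}, {"rotation": [0, 0, 0], "delta_pos": [0, -0.12, -0.625], "claw": 1}, {"rotation": [0, 0, 0], "delta_pos": [0, -0.15, -0.75], "claw": 1}, {"rotation": [0, 0, 0], "delta_pos": [0, -0.17, -0.875], "claw": 1}, {"rotation": [0, 0, 0], "delta_pos": [0, -0.2, -1], "claw": 1}])

```text
time: 34.3
position: [636.5, -49.8, 299.2]
eef_rot: [[-0.0, -1.0, -0.0], [0.0, -0.0, 1.0], [-1.0, 0.0, 0.0]]
wrist_force: [0.6, 0.5, 0.2]
width: 1.0
```

```bash
python3 look.py wrist w4
```

```text
t 34.3 pos [636.5 -49.8 299.2] w 1.0 F [0.6 0.5 0.2]
[[-0.0, -1.0, -0.0], [0.0001, -0.0, 1.0], [-1.0, 0.0, 0.0001]]
{'fx': 340.8516, 'fy': 340.8516, 'cx': 320.0472, 'cy': 199.8044, 'R': [[-0.0007, 1.0, -0.0001], [0.9537, 0.0007, 0.3006], [0.3006, 0.0002, -0.9537]], 't': [50.3413, -611.969, 100.2049]}
```

View pics/w4.png

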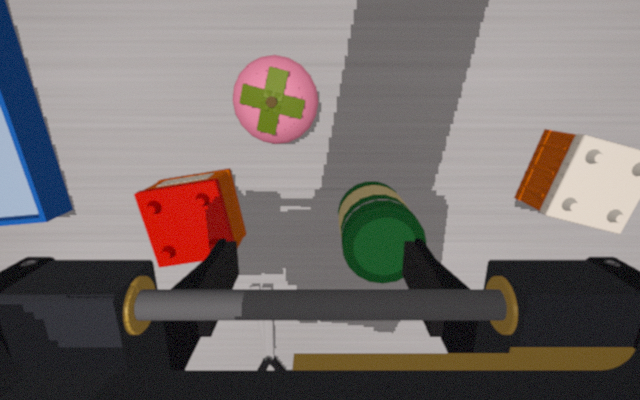

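Red tub: lid corners are at about (137,193), (219,177) and (159,266). The tin lid is at (383,242). The jar placing showed 30 N at touchdown, so I'll check the white box from above.

```bash
python3 - <<'E'
from h import *
c=get_calibration("wrist")
a,b,d=[ray(c,*q,44)[:2] for q in((137,193),(219,177),(159,266))]
print(a,b,d,"centre",(b+d)/2,"angles",np.degrees(np.arctan2(*(b-a)[::-1])),np.degrees(np.arctan2(*(d-a)[::-1])),np.linalg.norm(b-a),np.linalg.norm(d-a))
print("tin",ray(c,383,242,70))
w=[(548,230),(582,132),(622,234)]
i=capture("top")[:,:,::-1];cv2.imwrite("pics/t2.png",i)
j=capture("side")[:,:,::-1]
A=cv2.resize(i[150:260,160:280],None,fx=3.3,fy=3.3,interpolation=2);B=cv2.resize(j[80:190,220:350],None,fx=3.3,fy=3.3,interpolation=2)
cv2.imwrite("pics/t2c.png",np.hstack([A,B]))
E
```

```text
[ 622.73409904 -184.18026586] [ 610.94774544 -123.97570719] [ 681.51889737 -176.74847778] centre [ 646.2333214  -150.36209249] angles 101.07680268470119 7.205315787332003 61.34742876410611 59.25271292223474
tin [649.50869355  -9.99711043  70.        ]
```

View pics/t2c.png

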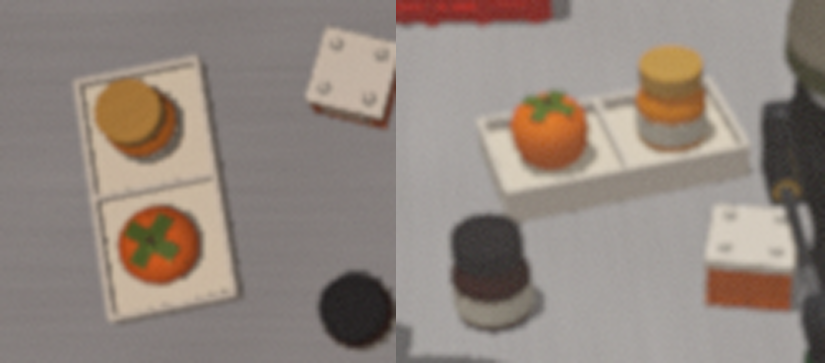

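Both goods stand upright inside the white box. On to the red tub at (646,-149.5), turned 9.5°.

Emit:
play_rows(targets=[{"rotation": [-0.007, 0, 0], "delta_pos": [0, -0.02, -0.14], "claw": 1}, {"rotation": [-0.014, 0, 0], "delta_pos": [0, -0.04, -0.28], "claw": 1}, {"rotation": [-0.021, 0, 0], "delta_pos": [0, -0.06, -0.42], "claw": 1}, {"rotation": [-0.028, 0, 0], "delta_pos": [0, -0.08, -0.56], "claw": 1}, {"rotation": [-0.035, 0, 0], "delta_pos": [0, -0.1, -0.7], "claw": 1}, {"rotation": [-0.042, 0, 0], "delta_pos": [0, -0.1, -0.84], "claw": 1}, {"rotation": [-0.049, 0, 0], "delta_pos": [0, -0.1, -0.95], "claw": 1}, {"rotation": [-0.053, 0, 0], "delta_pos": [0.03, -0.1, -0.995], "claw": 1}])

```text
time: 35.45
position: [646.5, -148.5, 296.3]
eef_rot: [[0.0, -0.986, -0.166], [0.0, -0.166, 0.986], [-1.0, -0.0, 0.0]]
wrist_force: [0.5, 1.3, 0.5]
width: 0.997
```

Emit:
play_rows(targets=[{"rotation": [0, 0, 0], "delta_pos": [0.14, 0, 0], "claw": 1}, {"rotation": [0, 0, 0], "delta_pos": [0.3, 0, 0], "claw": 1}, {"rotation": [0, 0, 0], "delta_pos": [0.46, 0, 0], "claw": 1}, {"rotation": [0, 0, 0], "delta_pos": [0.62, 0, 0], "claw": 1}, {"rotation": [0, 0, 0], "delta_pos": [0.78, 0, 0], "claw": 1}, {"rotation": [0, 0, 0], "delta_pos": [0.92, 0, 0], "claw": 1}, {"rotation": [0, 0, 0], "delta_pos": [1, 0, 0], "claw": 1}, {"rotation": [0, 0, 0], "delta_pos": [1, 0, 0], "claw": 0.85}])

```text
time: 36.45
position: [646.3, -148.4, 195.6]
eef_rot: [[-0.001, -0.986, -0.166], [0.0, -0.166, 0.986], [-1.0, 0.001, 0.0]]
wrist_force: [0.1, 0.8, 0.1]
width: 0.947
```

Emit:
play_rows(targets=[{"rotation": [0, 0, 0], "delta_pos": [0, 0, 0], "claw": 0.75}, {"rotation": [0, 0, 0], "delta_pos": [0, 0, 0], "claw": 0.65}, {"rotation": [0, 0, 0], "delta_pos": [0, 0, 0], "claw": 0.5}, {"rotation": [0, 0, 0], "delta_pos": [0, 0, 0], "claw": 0.5}, {"rotation": [0, 0, 0], "delta_pos": [0, 0, 0], "claw": 0.5}, {"rotation": [0, 0, 0], "delta_pos": [0, 0, 0], "claw": 0.5}, {"rotation": [0, 0, 0], "delta_pos": [0, 0, 0], "claw": 0.5}, {"rotation": [0, 0, 0], "delta_pos": [-0.04, 0, 0], "claw": 0.5}])

```text
time: 37.45
position: [646.0, -148.2, 199.7]
eef_rot: [[-0.001, -0.986, -0.166], [0.0, -0.166, 0.986], [-1.0, 0.001, 0.001]]
wrist_force: [-0.7, 0.5, -2.4]
width: 0.688
```

Emit:
play_rows(targets=[{"rotation": [0, 0, 0], "delta_pos": [-0.12, 0, 0], "claw": 0.5}, {"rotation": [0, 0, 0], "delta_pos": [-0.24, 0, 0], "claw": 0.5}, {"rotation": [0, 0, 0], "delta_pos": [-0.37, 0, 0], "claw": 0.5}, {"rotation": [0, 0, 0], "delta_pos": [-0.5, 0, 0], "claw": 0.5}, {"rotation": [0, 0, 0], "delta_pos": [-0.63, 0, 0], "claw": 0.5}, {"rotation": [0, 0, 0], "delta_pos": [-0.76, 0, 0], "claw": 0.5}, {"rotation": [0, 0, 0], "delta_pos": [-0.88, 0, 0], "claw": 0.5}, {"rotation": [0, 0, 0], "delta_pos": [-0.96, 0, 0], "claw": 0.5}])

```text
time: 38.45
position: [646.5, -148.5, 297.1]
eef_rot: [[0.001, -0.986, -0.166], [0.0, -0.166, 0.986], [-1.0, -0.001, -0.0]]
wrist_force: [-0.3, 0.6, -1.7]
width: 0.688
```

Emit:
play_rows(targets=[{"rotation": [0, 0, 0], "delta_pos": [0, 0.04, -0.09], "claw": 0.5}, {"rotation": [0, 0, 0], "delta_pos": [0, 0.08, -0.19], "claw": 0.5}, {"rotation": [0, 0, 0], "delta_pos": [0, 0.12, -0.29], "claw": 0.5}, {"rotation": [0, 0, 0], "delta_pos": [0, 0.17, -0.39], "claw": 0.5}, {"rotation": [0, 0, 0], "delta_pos": [0, 0.21, -0.49], "claw": 0.5}, {"rotation": [0, 0, 0], "delta_pos": [0, 0.25, -0.59], "claw": 0.5}, {"rotation": [0, 0, 0], "delta_pos": [0, 0.3, -0.69], "claw": 0.5}, {"rotation": [0, 0, 0], "delta_pos": [0, 0.34, -0.79], "claw": 0.5}])

```text
time: 39.45
position: [625.7, -232.7, 296.2]
eef_rot: [[-0.0, -0.986, -0.166], [0.0, -0.166, 0.986], [-1.0, -0.0, 0.0]]
wrist_force: [-0.2, 0.6, -2.6]
width: 0.689
```

```bash
python3 look.py wrist w5
```

```text
t 39.45 pos [ 625.7 -232.7  296.2] w 0.689 F [-0.2  0.6 -2.6]
[[-0.0, -0.9862, -0.1658], [0.0001, -0.1658, 0.9862], [-1.0, -0.0, 0.0001]]
{'fx': 340.8516, 'fy': 340.8516, 'cx': 320.0472, 'cy': 199.8044, 'R': [[-0.1664, 0.9861, -0.0002], [0.9404, 0.1587, 0.3006], [0.2965, 0.0499, -0.9537]], 't': [333.7206, -555.5147, 114.8079]}
```

View pics/w5.png

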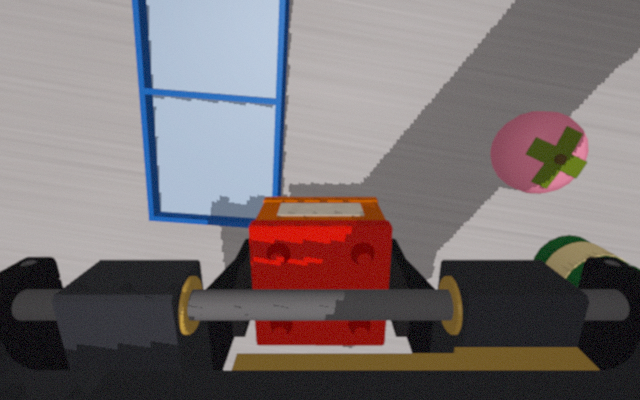

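Red tub is held square at (320,280). The blue box partition runs from about (140,92) to (284,101), and its far-left corner is at (150,220).

```bash
python3 - <<'E'
from h import *
c=get_calibration("wrist")
a,b,d,e=[ray(c,*q,30)[:2] for q in((139,92),(284,101),(150,220),(134,0))]
u=(d-e)/np.linalg.norm(d-e);print(a,b,d,np.linalg.norm(a-b),np.linalg.norm(d-a),"ang",np.degrees(np.arctan2(u[1],u[0])));m=(a+b)/2
print("m",m,"A",m+u*47,"B",m-u*47)
E
```

```text
[ 563.58042158 -371.91116869] [ 553.01514382 -272.35620532] [ 657.78525358 -362.83162096] 100.11401413281507 94.64136812376796 ang 4.800327330852574
m [ 558.2977827  -322.13368701] A [ 605.13292461 -318.2005608 ] B [ 511.46264078 -326.06681321]
```

Emit:
play_rows(targets=[{"rotation": [0.003, 0, 0], "delta_pos": [0, 0.05, -0.11], "claw": 0.5}, {"rotation": [0.006, 0, 0], "delta_pos": [0, 0.1, -0.22], "claw": 0.5}, {"rotation": [0.01, 0, 0], "delta_pos": [0, 0.15, -0.33], "claw": 0.5}, {"rotation": [0.013, 0, 0], "delta_pos": [0, 0.2, -0.44], "claw": 0.5}, {"rotation": [0.017, 0, 0], "delta_pos": [0, 0.25, -0.55], "claw": 0.5}, {"rotation": [0.02, 0, 0], "delta_pos": [0, 0.3, -0.66], "claw": 0.5}, {"rotation": [0.025, 0, 0], "delta_pos": [0, 0.33, -0.75], "claw": 0.5}, {"rotation": [0.025, 0, 0], "delta_pos": [0, 0.345, -0.805], "claw": 0.5}])

```text
time: 40.5
position: [605.1, -317.8, 296.2]
eef_rot: [[-0.0, -0.996, -0.087], [-0.0, -0.087, 0.996], [-1.0, 0.0, -0.0]]
wrist_force: [0.1, -0.2, -2.5]
width: 0.686
```

Emit:
play_rows(targets=[{"rotation": [0, 0, 0], "delta_pos": [0.1, 0, 0], "claw": 0.5}, {"rotation": [0, 0, 0], "delta_pos": [0.22, 0, 0], "claw": 0.5}, {"rotation": [0, 0, 0], "delta_pos": [0.34, 0, 0], "claw": 0.5}, {"rotation": [0, 0, 0], "delta_pos": [0.46, 0, 0], "claw": 0.5}, {"rotation": [0, 0, 0], "delta_pos": [0.58, 0, 0], "claw": 0.5}, {"rotation": [0, 0, 0], "delta_pos": [0.69, 0, 0], "claw": 0.5}, {"rotation": [0, 0, 0], "delta_pos": [0.77, 0, 0], "claw": 0.5}, {"rotation": [0, 0, 0], "delta_pos": [0.815, 0, 0], "claw": 0.5}])

```text
time: 41.5
position: [605.3, -317.1, 214.6]
eef_rot: [[-0.0, -0.996, -0.088], [0.0, -0.088, 0.996], [-1.0, 0.0, 0.0]]
wrist_force: [-11.9, 7.5, 27.2]
width: 0.687
```

Emit:
play_rows(targets=[{"rotation": [0, 0, 0], "delta_pos": [0.003, 0, 0], "claw": 0.5}, {"rotation": [0, 0, 0], "delta_pos": [0.003, 0, 0], "claw": 0.5}, {"rotation": [0, 0, 0], "delta_pos": [0.003, 0, 0], "claw": 0.73}, {"rotation": [0, 0, 0], "delta_pos": [0.003, 0, 0], "claw": 0.78}, {"rotation": [0, 0, 0], "delta_pos": [0.003, 0, 0], "claw": 0.85}, {"rotation": [0, 0, 0], "delta_pos": [0.003, 0, 0], "claw": 0.85}, {"rotation": [0, 0, 0], "delta_pos": [-0.05, 0, 0], "claw": 0.85}, {"rotation": [0, 0, 0], "delta_pos": [-0.15, 0, 0], "claw": 0.85}])

```text
time: 42.5
position: [605.2, -317.1, 230.0]
eef_rot: [[-0.0, -0.996, -0.088], [0.0, -0.088, 0.996], [-1.0, 0.0, 0.0]]
wrist_force: [0.5, -0.8, -0.6]
width: 0.85
```

```bash
python3 look.py
```

```text
t 42.5 pos [ 605.2 -317.1  230. ] w 0.85 F [ 0.5 -0.8 -0.6]
[[-0.0005, -0.9961, -0.0878], [0.0002, -0.0878, 0.9961], [-1.0, 0.0004, 0.0003]]
```

Emit:
play_rows(targets=[{"rotation": [0, 0, 0], "delta_pos": [-0.15, 0, 0], "claw": 0.85}, {"rotation": [0, 0, 0], "delta_pos": [-0.3, 0, 0], "claw": 0.85}, {"rotation": [0, 0, 0], "delta_pos": [-0.45, 0, 0], "claw": 1}, {"rotation": [0, 0, 0], "delta_pos": [-0.6, 0, 0], "claw": 1}, {"rotation": [0, 0, 0], "delta_pos": [-0.7, 0, 0.07], "claw": 1}, {"rotation": [0, 0, 0], "delta_pos": [-0.7, 0, 0.14], "claw": 1}, {"rotation": [0, 0, 0], "delta_pos": [-0.7, 0, 0.22], "claw": 1}, {"rotation": [0, 0, 0], "delta_pos": [-0.7, 0, 0.3], "claw": 1}])

```text
time: 43.5
position: [602.5, -286.3, 299.0]
eef_rot: [[-0.001, -0.996, -0.088], [0.001, -0.088, 0.996], [-1.0, 0.001, 0.001]]
wrist_force: [0.4, 0.0, -0.8]
width: 1.001
```

Emit:
play_rows(targets=[{"rotation": [0, 0, 0], "delta_pos": [0, -0.03, 0.125], "claw": 1}, {"rotation": [0, 0, 0], "delta_pos": [0, -0.06, 0.25], "claw": 1}, {"rotation": [0, 0, 0], "delta_pos": [0, -0.09, 0.375], "claw": 1}, {"rotation": [0, 0, 0], "delta_pos": [0, -0.12, 0.5], "claw": 1}, {"rotation": [0, 0, 0], "delta_pos": [0, -0.16, 0.625], "claw": 1}, {"rotation": [0, 0, 0], "delta_pos": [0, -0.19, 0.75], "claw": 1}, {"rotation": [0, 0, 0], "delta_pos": [0, -0.22, 0.875], "claw": 1}, {"rotation": [0, 0, 0], "delta_pos": [0, -0.25, 1], "claw": 1}])

```text
time: 44.5
position: [618.9, -184.6, 299.7]
eef_rot: [[0.0, -0.996, -0.088], [0.0, -0.088, 0.996], [-1.0, -0.0, 0.0]]
wrist_force: [-0.3, -0.3, -0.2]
width: 0.998
```

Emit:
play_rows(targets=[{"rotation": [0, 0, 0], "delta_pos": [0, -0.03, 0.125], "claw": 1}, {"rotation": [0, 0, 0], "delta_pos": [0, -0.06, 0.25], "claw": 1}, {"rotation": [0, 0, 0], "delta_pos": [0, -0.09, 0.375], "claw": 1}, {"rotation": [0, 0, 0], "delta_pos": [0, -0.12, 0.5], "claw": 1}, {"rotation": [0, 0, 0], "delta_pos": [0, -0.16, 0.625], "claw": 1}, {"rotation": [0, 0, 0], "delta_pos": [0, -0.19, 0.75], "claw": 1}, {"rotation": [0, 0, 0], "delta_pos": [0, -0.22, 0.875], "claw": 1}, {"rotation": [0, 0, 0], "delta_pos": [0, -0.25, 1], "claw": 1}])

```text
time: 45.5
position: [635.0, -82.8, 299.7]
eef_rot: [[-0.0, -0.996, -0.088], [0.0, -0.088, 0.996], [-1.0, 0.0, 0.0]]
wrist_force: [0.6, 0.2, -0.6]
width: 1.002
```

Emit:
play_rows(targets=[{"rotation": [0.005, 0, 0], "delta_pos": [0, -0.04, 0.12], "claw": 1}, {"rotation": [0.01, 0, 0], "delta_pos": [0, -0.08, 0.24], "claw": 1}, {"rotation": [0.015, 0, 0], "delta_pos": [0, -0.12, 0.36], "claw": 1}, {"rotation": [0.02, 0, 0], "delta_pos": [0, -0.16, 0.48], "claw": 1}, {"rotation": [0.025, 0, 0], "delta_pos": [0, -0.19, 0.6], "claw": 1}, {"rotation": [0.028, 0, 0], "delta_pos": [0, -0.21, 0.7], "claw": 1}, {"rotation": [0.028, 0, 0], "delta_pos": [0, -0.21, 0.74], "claw": 1}, {"rotation": [0.028, 0, 0], "delta_pos": [0, -0.21, 0.74], "claw": 1}])

```text
time: 46.5
position: [649.2, -8.0, 299.7]
eef_rot: [[-0.0, -1.0, -0.0], [-0.0, -0.0, 1.0], [-1.0, 0.0, -0.0]]
wrist_force: [-0.7, -0.8, 0.2]
width: 0.998
```

```bash
python3 look.py
```

```text
t 46.5 pos [649.2  -8.  299.7] w 0.998 F [-0.7 -0.8  0.2]
[[-0.0001, -1.0, -0.0003], [-0.0, -0.0003, 1.0], [-1.0, 0.0001, -0.0]]
```

Emit:
play_rows(targets=[{"rotation": [0, 0, 0], "delta_pos": [0.15, 0, 0], "claw": 1}, {"rotation": [0, 0, 0], "delta_pos": [0.31, 0, 0], "claw": 1}, {"rotation": [0, 0, 0], "delta_pos": [0.47, 0, 0], "claw": 1}, {"rotation": [0, 0, 0], "delta_pos": [0.63, 0, 0], "claw": 1}, {"rotation": [0, 0, 0], "delta_pos": [0.79, 0, 0], "claw": 1}, {"rotation": [0, 0, 0], "delta_pos": [0.92, 0, 0], "claw": 1}, {"rotation": [0, 0, 0], "delta_pos": [0.98, 0, 0], "claw": 1}, {"rotation": [0, 0, 0], "delta_pos": [0.98, 0, 0], "claw": 0.85}])

```text
time: 47.5
position: [649.3, -8.0, 201.4]
eef_rot: [[-0.0, -1.0, -0.0], [-0.0, -0.0, 1.0], [-1.0, 0.0, -0.0]]
wrist_force: [0.4, -0.4, -0.2]
width: 0.949
```

Emit:
play_rows(targets=[{"rotation": [0, 0, 0], "delta_pos": [0, 0, 0], "claw": 0.7}, {"rotation": [0, 0, 0], "delta_pos": [0, 0, 0], "claw": 0.6}, {"rotation": [0, 0, 0], "delta_pos": [0, 0, 0], "claw": 0.5}, {"rotation": [0, 0, 0], "delta_pos": [0, 0, 0], "claw": 0.4}, {"rotation": [0, 0, 0], "delta_pos": [0, 0, 0], "claw": 0.4}, {"rotation": [0, 0, 0], "delta_pos": [0, 0, 0], "claw": 0.4}, {"rotation": [0, 0, 0], "delta_pos": [0, 0, 0], "claw": 0.4}, {"rotation": [0, 0, 0], "delta_pos": [-0.04, 0, 0], "claw": 0.4}])

```text
time: 48.5
position: [649.0, -8.1, 205.2]
eef_rot: [[-0.001, -1.0, -0.0], [-0.0, -0.0, 1.0], [-1.0, 0.001, -0.0]]
wrist_force: [1.2, -0.3, -1.8]
width: 0.638
```

Emit:
play_rows(targets=[{"rotation": [0, 0, 0], "delta_pos": [-0.12, 0, 0], "claw": 0.4}, {"rotation": [0, 0, 0], "delta_pos": [-0.25, 0, 0], "claw": 0.4}, {"rotation": [0, 0, 0], "delta_pos": [-0.38, 0, 0], "claw": 0.4}, {"rotation": [0, 0, 0], "delta_pos": [-0.51, 0, 0], "claw": 0.4}, {"rotation": [0, 0, 0], "delta_pos": [-0.64, 0, 0], "claw": 0.4}, {"rotation": [0, 0, 0], "delta_pos": [-0.77, 0, -0.04], "claw": 0.4}, {"rotation": [0, 0, 0], "delta_pos": [-0.9, 0, -0.1], "claw": 0.4}, {"rotation": [0, 0, 0], "delta_pos": [-0.96, 0, -0.18], "claw": 0.4}])

```text
time: 49.5
position: [649.4, -26.7, 302.8]
eef_rot: [[0.001, -1.0, 0.0], [0.0, 0.0, 1.0], [-1.0, -0.001, 0.0]]
wrist_force: [0.3, 0.5, -0.8]
width: 0.641
```

Emit:
play_rows(targets=[{"rotation": [0, 0, 0], "delta_pos": [0, 0.06, -0.125], "claw": 0.4}, {"rotation": [0, 0, 0], "delta_pos": [0, 0.12, -0.25], "claw": 0.4}, {"rotation": [0, 0, 0], "delta_pos": [0, 0.17, -0.375], "claw": 0.4}, {"rotation": [0, 0, 0], "delta_pos": [0, 0.23, -0.5], "claw": 0.4}, {"rotation": [0, 0, 0], "delta_pos": [0, 0.29, -0.625], "claw": 0.4}, {"rotation": [0, 0, 0], "delta_pos": [0, 0.35, -0.75], "claw": 0.4}, {"rotation": [0, 0, 0], "delta_pos": [0, 0.4, -0.875], "claw": 0.4}, {"rotation": [0, 0, 0], "delta_pos": [0, 0.46, -1], "claw": 0.4}])

```text
time: 50.5
position: [603.0, -126.8, 301.7]
eef_rot: [[0.0, -1.0, -0.0], [0.0, -0.0, 1.0], [-1.0, -0.0, 0.0]]
wrist_force: [0.4, -0.7, -1.4]
width: 0.642
```

Emit:
play_rows(targets=[{"rotation": [0, 0, 0], "delta_pos": [0, 0.06, -0.125], "claw": 0.4}, {"rotation": [0, 0, 0], "delta_pos": [0, 0.12, -0.25], "claw": 0.4}, {"rotation": [0, 0, 0], "delta_pos": [0, 0.17, -0.375], "claw": 0.4}, {"rotation": [0, 0, 0], "delta_pos": [0, 0.23, -0.5], "claw": 0.4}, {"rotation": [0, 0, 0], "delta_pos": [0, 0.29, -0.625], "claw": 0.4}, {"rotation": [0, 0, 0], "delta_pos": [0, 0.35, -0.75], "claw": 0.4}, {"rotation": [0, 0, 0], "delta_pos": [0, 0.4, -0.875], "claw": 0.4}, {"rotation": [0, 0, 0], "delta_pos": [0, 0.46, -1], "claw": 0.4}])

```text
time: 51.5
position: [557.0, -226.8, 301.7]
eef_rot: [[0.0, -1.0, -0.0], [0.0, -0.0, 1.0], [-1.0, -0.0, 0.0]]
wrist_force: [0.7, 0.9, -0.6]
width: 0.637
```

Emit:
play_rows(targets=[{"rotation": [0, 0, 0], "delta_pos": [0, 0.06, -0.14], "claw": 0.4}, {"rotation": [0, 0, 0], "delta_pos": [0, 0.12, -0.28], "claw": 0.4}, {"rotation": [0, 0, 0], "delta_pos": [0, 0.18, -0.42], "claw": 0.4}, {"rotation": [0, 0, 0], "delta_pos": [0, 0.24, -0.56], "claw": 0.4}, {"rotation": [0, 0, 0], "delta_pos": [0, 0.31, -0.7], "claw": 0.4}, {"rotation": [0, 0, 0], "delta_pos": [0, 0.38, -0.84], "claw": 0.4}, {"rotation": [0, 0, 0], "delta_pos": [0, 0.43, -0.96], "claw": 0.4}, {"rotation": [0, 0, 0], "delta_pos": [0, 0.46, -1], "claw": 0.4}])

```text
time: 52.5
position: [510.7, -327.1, 301.7]
eef_rot: [[-0.0, -1.0, 0.001], [-0.0, 0.001, 1.0], [-1.0, 0.0, -0.0]]
wrist_force: [-0.1, -0.2, 0.0]
width: 0.641
```

```bash
python3 look.py wrist w6; python3 -c "
import cv2;a=cv2.imread('pics/w6.png')
from h import *
b=capture('top')[:,:,::-1];cv2.imwrite('pics/t3.png',b)
cv2.imwrite('pics/w6c.png',np.hstack([cv2.resize(a,(480,300)),cv2.resize(b[135:255,400:528],(320,300))]))"
```

```text
t 52.5 pos [ 510.7 -327.1  301.7] w 0.641 F [-0.1 -0.2  0. ]
[[-0.0001, -1.0, 0.0011], [-0.0002, 0.0011, 1.0], [-1.0, 0.0001, -0.0002]]
{'fx': 340.8516, 'fy': 340.8516, 'cx': 320.0472, 'cy': 199.8044, 'R': [[0.0004, 1.0, -0.0004], [0.9538, -0.0003, 0.3006], [0.3006, -0.0005, -0.9538]], 't': [327.0364, -492.8943, 140.2612]}
```

View pics/w6c.png

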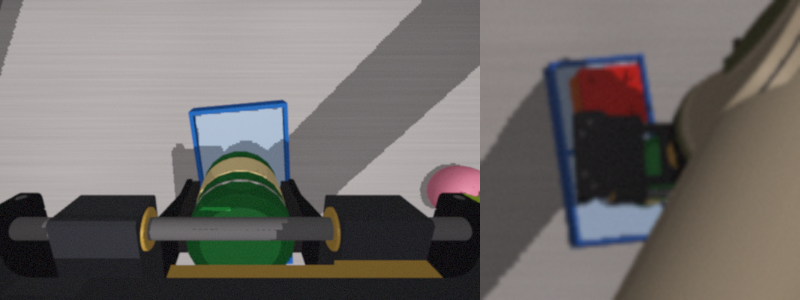

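Tin is held upright over the free compartment. The red tub shows in the other one (top crop at 612,95). Lower, release, then head for the white tub.

Emit:
play_rows(targets=[{"rotation": [0, 0, 0], "delta_pos": [0.1, -0.01, 0.01], "claw": 0.4}, {"rotation": [0, 0, 0], "delta_pos": [0.22, -0.01, 0.01], "claw": 0.4}, {"rotation": [0, 0, 0], "delta_pos": [0.34, -0.01, 0.01], "claw": 0.4}, {"rotation": [0, 0, 0], "delta_pos": [0.46, -0.01, 0.01], "claw": 0.4}, {"rotation": [0, 0, 0], "delta_pos": [0.58, -0.01, 0.01], "claw": 0.4}, {"rotation": [0, 0, 0], "delta_pos": [0.69, -0.01, 0.01], "claw": 0.4}, {"rotation": [0, 0, 0], "delta_pos": [0.77, -0.01, 0.01], "claw": 0.4}, {"rotation": [0, 0, 0], "delta_pos": [0.805, -0.01, 0.01], "claw": 0.4}])

```text
time: 53.6
position: [512.2, -325.0, 220.7]
eef_rot: [[-0.0, -1.0, -0.0], [0.0, -0.0, 1.0], [-1.0, 0.0, 0.0]]
wrist_force: [-0.5, 0.1, -1.2]
width: 0.635
```

Emit:
play_rows(targets=[{"rotation": [0, 0, 0], "delta_pos": [0, 0, 0], "claw": 0.4}, {"rotation": [0, 0, 0], "delta_pos": [0, 0, 0], "claw": 0.4}, {"rotation": [0, 0, 0], "delta_pos": [0.01, 0, 0], "claw": 0.68}, {"rotation": [0, 0, 0], "delta_pos": [0.01, 0, 0], "claw": 0.75}, {"rotation": [0, 0, 0], "delta_pos": [0.01, 0, 0], "claw": 0.85}, {"rotation": [0, 0, 0], "delta_pos": [0.01, 0, 0], "claw": 0.85}, {"rotation": [0, 0, 0], "delta_pos": [-0.05, 0, 0], "claw": 0.85}, {"rotation": [0, 0, 0], "delta_pos": [-0.15, 0, 0], "claw": 0.85}])

```text
time: 54.6
position: [512.3, -325.0, 236.6]
eef_rot: [[-0.0, -1.0, -0.0], [0.0, -0.0, 1.0], [-1.0, 0.0, 0.0]]
wrist_force: [-0.6, 0.0, -0.8]
width: 0.848
```

Emit:
play_rows(targets=[{"rotation": [0, 0, 0], "delta_pos": [-0.15, 0, 0], "claw": 0.85}, {"rotation": [0, 0, 0], "delta_pos": [-0.3, 0, 0], "claw": 0.85}, {"rotation": [0, 0, 0], "delta_pos": [-0.45, 0, 0], "claw": 1}, {"rotation": [0, 0, 0], "delta_pos": [-0.6, 0, 0], "claw": 1}, {"rotation": [0, 0, 0], "delta_pos": [-0.65, 0, 0.11], "claw": 1}, {"rotation": [0, 0, 0], "delta_pos": [-0.65, 0, 0.24], "claw": 1}, {"rotation": [0, 0, 0], "delta_pos": [-0.65, 0, 0.37], "claw": 1}, {"rotation": [0, 0, 0], "delta_pos": [-0.65, 0, 0.5], "claw": 1}])

```text
time: 55.6
position: [512.3, -273.6, 300.7]
eef_rot: [[-0.001, -1.0, -0.001], [0.001, -0.001, 1.0], [-1.0, 0.001, 0.001]]
wrist_force: [0.7, -0.1, 0.5]
width: 0.996
```

Emit:
play_rows(targets=[{"rotation": [0, 0, 0], "delta_pos": [0, -0.04, 0.125], "claw": 1}, {"rotation": [0, 0, 0], "delta_pos": [0, -0.08, 0.25], "claw": 1}, {"rotation": [0, 0, 0], "delta_pos": [0, -0.11, 0.375], "claw": 1}, {"rotation": [0, 0, 0], "delta_pos": [0, -0.15, 0.5], "claw": 1}, {"rotation": [0, 0, 0], "delta_pos": [0, -0.19, 0.625], "claw": 1}, {"rotation": [0, 0, 0], "delta_pos": [0, -0.22, 0.75], "claw": 1}, {"rotation": [0, 0, 0], "delta_pos": [0, -0.26, 0.875], "claw": 1}, {"rotation": [0, 0, 0], "delta_pos": [0, -0.3, 1], "claw": 1}])

```text
time: 56.6
position: [542.5, -174.2, 301.2]
eef_rot: [[0.0, -1.0, -0.0], [0.0, -0.0, 1.0], [-1.0, -0.0, 0.0]]
wrist_force: [-0.1, 0.5, 0.6]
width: 1.003
```

Emit:
play_rows(targets=[{"rotation": [0, 0, 0], "delta_pos": [0, -0.04, 0.125], "claw": 1}, {"rotation": [0, 0, 0], "delta_pos": [0, -0.08, 0.25], "claw": 1}, {"rotation": [0, 0, 0], "delta_pos": [0, -0.11, 0.375], "claw": 1}, {"rotation": [0, 0, 0], "delta_pos": [0, -0.15, 0.5], "claw": 1}, {"rotation": [0, 0, 0], "delta_pos": [0, -0.19, 0.625], "claw": 1}, {"rotation": [0, 0, 0], "delta_pos": [0, -0.22, 0.75], "claw": 1}, {"rotation": [0, 0, 0], "delta_pos": [0, -0.26, 0.875], "claw": 1}, {"rotation": [0, 0, 0], "delta_pos": [0, -0.3, 1], "claw": 1}])

```text
time: 57.6
position: [572.6, -74.2, 301.2]
eef_rot: [[0.0, -1.0, -0.0], [0.0, -0.0, 1.0], [-1.0, -0.0, 0.0]]
wrist_force: [0.1, 0.1, -0.2]
width: 1.0
```

Emit:
play_rows(targets=[{"rotation": [0, 0, 0], "delta_pos": [0, -0.04, 0.125], "claw": 1}, {"rotation": [0, 0, 0], "delta_pos": [0, -0.08, 0.25], "claw": 1}, {"rotation": [0, 0, 0], "delta_pos": [0, -0.11, 0.375], "claw": 1}, {"rotation": [0, 0, 0], "delta_pos": [0, -0.15, 0.5], "claw": 1}, {"rotation": [0, 0, 0], "delta_pos": [0, -0.19, 0.625], "claw": 1}, {"rotation": [0, 0, 0], "delta_pos": [0, -0.22, 0.75], "claw": 1}, {"rotation": [0, 0, 0], "delta_pos": [0, -0.26, 0.875], "claw": 1}, {"rotation": [0, 0, 0], "delta_pos": [0, -0.3, 1], "claw": 1}])

```text
time: 58.6
position: [602.5, 25.8, 301.2]
eef_rot: [[0.0, -1.0, -0.0], [0.0, -0.0, 1.0], [-1.0, -0.0, 0.0]]
wrist_force: [-0.0, 0.1, 0.9]
width: 1.002
```

```bash
python3 look.py wrist w7; python3 -c "
import cv2;a=cv2.imread('pics/w7.png')
from h import *
b=capture('top')[:,:,::-1];cv2.imwrite('pics/t4.png',b)
cv2.imwrite('pics/w7c.png',np.hstack([a[60:360,310:640],cv2.resize(b[140:250,400:500],None,fx=4,fy=4,interpolation=2)[:300*440//300][:300] if 0 else cv2.resize(b[145:245,405:495],(270,300),interpolation=2)]))"
```

```text
t 58.6 pos [602.5  25.8 301.2] w 1.002 F [-0.   0.1  0.9]
[[0.0, -1.0, -0.0001], [0.0001, -0.0001, 1.0], [-1.0, -0.0, 0.0001]]
{'fx': 340.8516, 'fy': 340.8516, 'cx': 320.0472, 'cy': 199.8044, 'R': [[-0.0007, 1.0, -0.0001], [0.9537, 0.0007, 0.3007], [0.3007, 0.0001, -0.9537]], 't': [-25.2663, -580.2204, 112.2985]}
```

View pics/w7c.png

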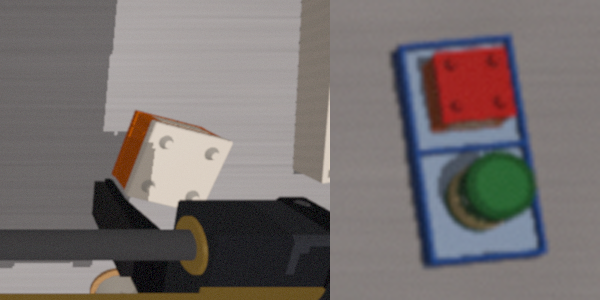

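White tub: lid corners are at full (465,180), (543,201) and (440,247), with lugs at (476,203), (522,214) and (458,246). Blue box: tin and red tub both stand upright, one in each compartment.

```bash
python3 - <<'E'
from h import *
c=get_calibration("wrist")
for z,Q in((44,((465,180),(543,201),(440,247))),(49,((476,203),(522,214),(458,246)))):
    a,b,d=[ray(c,*q,z)[:2] for q in Q]
    print("C",(b+d)/2,np.degrees(np.arctan2(*(b-a)[::-1])),np.degrees(np.arctan2(*(d-a)[::-1])),np.linalg.norm(b-a),np.linalg.norm(d-a))
t=get_calibration("top")
for f,s,z,lo,hi in(("t4",(449,177),62,(0,170,110),(5,255,255)),("top0",(384,160),44,(0,170,110),(5,255,255)),("top0",(267,171),44,(0,0,140),(180,70,255))):
    b=blob(cv2.imread(f"pics/{f}.png"),lo,hi,s,22);p=plane(t,b,z);q=cv2.minAreaRect(p);M=cv2.moments(p);print(f,q,M["m10"]/M["m00"],M["m01"]/M["m00"])
E
```

```text
C [613.51138555 154.45405887] 75.18209777596232 -13.0281962308139 61.1736409948944 54.12692849872263
C [616.07106775 151.81903656] 76.50614366124832 -14.430820411701362 35.50743282047244 34.91017230179577
t4 ((604.458251953125, -315.40704345703125), (58.72648239135742, 59.306819915771484), 4.939116954803467) 604.5284826354165 -315.42527940541396
top0 ((646.5504760742188, -148.05699157714844), (58.79106140136719, 59.46194839477539), 9.763042449951172) 646.3715667334928 -148.1773903201962
top0 ((618.7942504882812, 152.66163635253906), (62.45456314086914, 63.02400207519531), 75.90632629394531) 618.5913975051751 152.673899179632
```

Emit:
play_rows(targets=[{"rotation": [0, 0, 0], "delta_pos": [0, -0.02, 0.125], "claw": 1}, {"rotation": [0, 0, 0], "delta_pos": [0, -0.04, 0.25], "claw": 1}, {"rotation": [0, 0, 0], "delta_pos": [0, -0.06, 0.375], "claw": 1}, {"rotation": [0, 0, 0], "delta_pos": [0, -0.08, 0.5], "claw": 1}, {"rotation": [0, 0, 0], "delta_pos": [0, -0.1, 0.625], "claw": 1}, {"rotation": [0, 0, 0], "delta_pos": [0, -0.12, 0.75], "claw": 1}, {"rotation": [0, 0, 0], "delta_pos": [0, -0.14, 0.875], "claw": 1}, {"rotation": [0, 0, 0], "delta_pos": [0, -0.15, 1], "claw": 1}])

```text
time: 59.7
position: [617.4, 125.8, 301.2]
eef_rot: [[0.0, -1.0, -0.0], [0.0, -0.0, 1.0], [-1.0, -0.0, 0.0]]
wrist_force: [0.4, -0.3, -1.0]
width: 1.005
```

Emit:
play_rows(targets=[{"rotation": [0.015, 0, 0], "delta_pos": [0, 0, 0.06], "claw": 1}, {"rotation": [0.03, 0, 0], "delta_pos": [0, 0, 0.12], "claw": 1}, {"rotation": [0.045, 0, 0], "delta_pos": [0, 0, 0.18], "claw": 1}, {"rotation": [0.06, 0, 0], "delta_pos": [0, 0, 0.23], "claw": 1}, {"rotation": [0.078, 0, 0], "delta_pos": [0, 0, 0.26], "claw": 1}, {"rotation": [0.078, 0, 0], "delta_pos": [0, 0, 0.26], "claw": 1}, {"rotation": [0.078, 0, 0], "delta_pos": [0.02, 0, 0.26], "claw": 1}, {"rotation": [0.078, 0, 0], "delta_pos": [0.05, 0, 0.26], "claw": 1}])

```text
time: 60.7
position: [617.3, 150.8, 296.1]
eef_rot: [[0.0, -0.97, 0.242], [0.0, 0.242, 0.97], [-1.0, -0.0, 0.0]]
wrist_force: [-0.4, -0.3, -0.5]
width: 0.997
```

Emit:
play_rows(targets=[{"rotation": [0, 0, 0], "delta_pos": [0.14, 0, 0], "claw": 1}, {"rotation": [0, 0, 0], "delta_pos": [0.3, 0, 0], "claw": 1}, {"rotation": [0, 0, 0], "delta_pos": [0.46, 0, 0], "claw": 1}, {"rotation": [0, 0, 0], "delta_pos": [0.62, 0, 0], "claw": 1}, {"rotation": [0, 0, 0], "delta_pos": [0.78, 0, 0], "claw": 1}, {"rotation": [0, 0, 0], "delta_pos": [0.92, 0, 0], "claw": 1}, {"rotation": [0, 0, 0], "delta_pos": [1, 0, 0], "claw": 1}, {"rotation": [0, 0, 0], "delta_pos": [1, 0, 0], "claw": 0.85}])

```text
time: 61.7
position: [617.2, 150.9, 195.7]
eef_rot: [[-0.001, -0.97, 0.243], [-0.0, 0.243, 0.97], [-1.0, 0.001, -0.0]]
wrist_force: [0.3, 0.1, 0.8]
width: 0.946
```

Emit:
play_rows(targets=[{"rotation": [0, 0, 0], "delta_pos": [0, 0, 0], "claw": 0.75}, {"rotation": [0, 0, 0], "delta_pos": [0, 0, 0], "claw": 0.65}, {"rotation": [0, 0, 0], "delta_pos": [0, 0, 0], "claw": 0.5}, {"rotation": [0, 0, 0], "delta_pos": [0, 0, 0], "claw": 0.5}, {"rotation": [0, 0, 0], "delta_pos": [0, 0, 0], "claw": 0.5}, {"rotation": [0, 0, 0], "delta_pos": [0, 0, 0], "claw": 0.5}, {"rotation": [0, 0, 0], "delta_pos": [0, 0, 0], "claw": 0.5}, {"rotation": [0, 0, 0], "delta_pos": [-0.04, 0, 0], "claw": 0.5}])

```text
time: 62.7
position: [617.0, 150.9, 199.8]
eef_rot: [[-0.001, -0.97, 0.243], [-0.0, 0.243, 0.97], [-1.0, 0.001, -0.001]]
wrist_force: [0.2, -0.3, -1.4]
width: 0.686
```

Emit:
play_rows(targets=[{"rotation": [0, 0, 0], "delta_pos": [-0.12, 0, 0], "claw": 0.5}, {"rotation": [0, 0, 0], "delta_pos": [-0.24, 0, 0], "claw": 0.5}, {"rotation": [0, 0, 0], "delta_pos": [-0.37, 0, 0], "claw": 0.5}, {"rotation": [0, 0, 0], "delta_pos": [-0.5, 0, 0], "claw": 0.5}, {"rotation": [0, 0, 0], "delta_pos": [-0.63, 0, 0], "claw": 0.5}, {"rotation": [0, 0, 0], "delta_pos": [-0.76, 0, 0], "claw": 0.5}, {"rotation": [0, 0, 0], "delta_pos": [-0.9, 0, 0], "claw": 0.5}, {"rotation": [0, 0, 0], "delta_pos": [-1, 0, 0], "claw": 0.5}])

```text
time: 63.7
position: [617.4, 150.9, 301.4]
eef_rot: [[0.001, -0.97, 0.243], [0.0, 0.243, 0.97], [-1.0, -0.001, 0.0]]
wrist_force: [-0.2, 0.3, -2.6]
width: 0.687
```

```bash
python3 look.py wrist w8; python3 -c "
import cv2,numpy as np
a=cv2.imread('pics/w8.png');b=cv2.imread('pics/w5.png')
cv2.imwrite('pics/w8c.png',np.hstack([cv2.resize(i[180:360,220:420],None,fx=2,fy=2) for i in(a,b)]))"
```

```text
t 63.7 pos [617.4 150.9 301.4] w 0.687 F [-0.2  0.3 -2.6]
[[0.0007, -0.9701, 0.2426], [0.0003, 0.2426, 0.9701], [-1.0, -0.0006, 0.0005]]
{'fx': 340.8516, 'fy': 340.8516, 'cx': 320.0472, 'cy': 199.8044, 'R': [[0.2419, 0.9703, 0.0004], [0.9252, -0.2308, 0.3012], [0.2923, -0.0725, -0.9536]], 't': [-295.8722, -542.1289, 123.995]}
```

View pics/w8c.png

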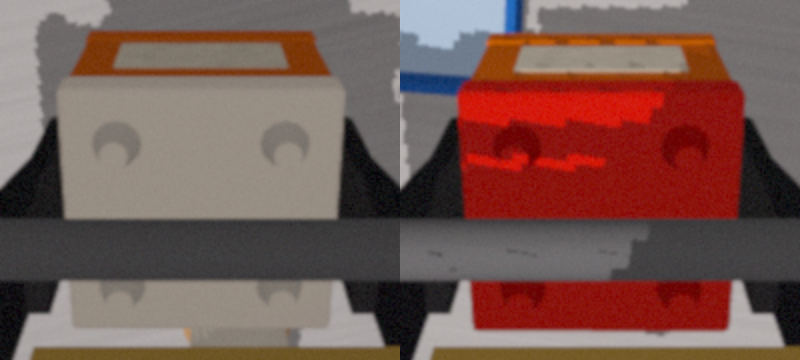

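The held white tub (left) sits in the gripper as the red one did (right): lug rows agree within about 1 px, under 0.5 mm. So placing at the red tub's release pose (605.2,-317.2, 95°) should line up.

Emit:
play_rows(targets=[{"rotation": [-0.0132, 0, 0], "delta_pos": [0, -0.03, -0.125], "claw": 0.5}, {"rotation": [-0.0264, 0, 0], "delta_pos": [0, -0.06, -0.25], "claw": 0.5}, {"rotation": [-0.0396, 0, 0], "delta_pos": [0, -0.08, -0.375], "claw": 0.5}, {"rotation": [-0.0528, 0, 0], "delta_pos": [0, -0.11, -0.5], "claw": 0.5}, {"rotation": [-0.066, 0, 0], "delta_pos": [0, -0.14, -0.625], "claw": 0.5}, {"rotation": [-0.0792, 0, 0], "delta_pos": [0, -0.17, -0.75], "claw": 0.5}, {"rotation": [-0.0924, 0, 0], "delta_pos": [0, -0.19, -0.875], "claw": 0.5}, {"rotation": [-0.1056, 0, 0], "delta_pos": [0, -0.22, -1], "claw": 0.5}])

```text
time: 64.75
position: [614.2, 48.2, 300.0]
eef_rot: [[-0.0, -0.996, -0.088], [-0.0, -0.088, 0.996], [-1.0, 0.0, 0.0]]
wrist_force: [1.2, -0.1, -2.0]
width: 0.685
```

Emit:
play_rows(targets=[{"rotation": [0, 0, 0], "delta_pos": [0, 0.013, -0.12], "claw": 0.5}, {"rotation": [0, 0, 0], "delta_pos": [0, 0.026, -0.24], "claw": 0.5}, {"rotation": [0, 0, 0], "delta_pos": [0, 0.039, -0.36], "claw": 0.5}, {"rotation": [0, 0, 0], "delta_pos": [0, 0.052, -0.48], "claw": 0.5}, {"rotation": [0, 0, 0], "delta_pos": [0, 0.065, -0.6], "claw": 0.5}, {"rotation": [0, 0, 0], "delta_pos": [0, 0.078, -0.72], "claw": 0.5}, {"rotation": [0, 0, 0], "delta_pos": [0, 0.09, -0.84], "claw": 0.5}, {"rotation": [0, 0, 0], "delta_pos": [0, 0.105, -0.95], "claw": 0.5}])

```text
time: 65.75
position: [612.1, -47.8, 300.2]
eef_rot: [[0.0, -0.996, -0.086], [0.0, -0.086, 0.996], [-1.0, -0.0, 0.0]]
wrist_force: [0.1, -0.1, -1.6]
width: 0.69
```

Emit:
play_rows(targets=[{"rotation": [0, 0, 0], "delta_pos": [0, 0.013, -0.12], "claw": 0.5}, {"rotation": [0, 0, 0], "delta_pos": [0, 0.026, -0.24], "claw": 0.5}, {"rotation": [0, 0, 0], "delta_pos": [0, 0.039, -0.36], "claw": 0.5}, {"rotation": [0, 0, 0], "delta_pos": [0, 0.052, -0.48], "claw": 0.5}, {"rotation": [0, 0, 0], "delta_pos": [0, 0.065, -0.6], "claw": 0.5}, {"rotation": [0, 0, 0], "delta_pos": [0, 0.078, -0.72], "claw": 0.5}, {"rotation": [0, 0, 0], "delta_pos": [0, 0.09, -0.84], "claw": 0.5}, {"rotation": [0, 0, 0], "delta_pos": [0, 0.105, -0.95], "claw": 0.5}])

```text
time: 66.75
position: [609.9, -143.3, 300.2]
eef_rot: [[-0.0, -0.996, -0.087], [0.0, -0.087, 0.996], [-1.0, 0.0, 0.0]]
wrist_force: [-0.4, -1.0, -1.7]
width: 0.687
```

Emit:
play_rows(targets=[{"rotation": [0, 0, 0], "delta_pos": [0, 0.013, -0.12], "claw": 0.5}, {"rotation": [0, 0, 0], "delta_pos": [0, 0.026, -0.24], "claw": 0.5}, {"rotation": [0, 0, 0], "delta_pos": [0, 0.039, -0.36], "claw": 0.5}, {"rotation": [0, 0, 0], "delta_pos": [0, 0.052, -0.48], "claw": 0.5}, {"rotation": [0, 0, 0], "delta_pos": [0, 0.065, -0.6], "claw": 0.5}, {"rotation": [0, 0, 0], "delta_pos": [0, 0.078, -0.72], "claw": 0.5}, {"rotation": [0, 0, 0], "delta_pos": [0, 0.09, -0.84], "claw": 0.5}, {"rotation": [0, 0, 0], "delta_pos": [0, 0.105, -0.95], "claw": 0.5}])

```text
time: 67.75
position: [607.6, -238.9, 300.2]
eef_rot: [[0.0, -0.996, -0.087], [-0.0, -0.087, 0.996], [-1.0, 0.0, -0.0]]
wrist_force: [0.1, 0.1, -0.8]
width: 0.688
```

Emit:
play_rows(targets=[{"rotation": [0, 0, 0], "delta_pos": [0, 0.015, -0.12], "claw": 0.5}, {"rotation": [0, 0, 0], "delta_pos": [0, 0.03, -0.24], "claw": 0.5}, {"rotation": [0, 0, 0], "delta_pos": [0, 0.045, -0.36], "claw": 0.5}, {"rotation": [0, 0, 0], "delta_pos": [0, 0.06, -0.48], "claw": 0.5}, {"rotation": [0, 0, 0], "delta_pos": [0, 0.075, -0.6], "claw": 0.5}, {"rotation": [0, 0, 0], "delta_pos": [0, 0.09, -0.71], "claw": 0.5}, {"rotation": [0, 0, 0], "delta_pos": [0, 0.095, -0.78], "claw": 0.5}, {"rotation": [0, 0, 0], "delta_pos": [0, 0.095, -0.785], "claw": 0.5}])

```text
time: 68.75
position: [604.9, -317.7, 300.1]
eef_rot: [[-0.0, -0.996, -0.086], [-0.0, -0.086, 0.996], [-1.0, 0.0, -0.0]]
wrist_force: [-0.2, 0.2, -1.4]
width: 0.685
```

```bash
python3 look.py
```

```text
t 68.75 pos [ 604.9 -317.7  300.1] w 0.685 F [-0.2  0.2 -1.4]
[[-0.0002, -0.9963, -0.0859], [-0.0, -0.0859, 0.9963], [-1.0, 0.0002, -0.0]]
```

Emit:
play_rows(targets=[{"rotation": [0, 0, 0], "delta_pos": [0.06, 0, 0.005], "claw": 0.5}, {"rotation": [0, 0, 0], "delta_pos": [0.13, 0, 0.005], "claw": 0.5}, {"rotation": [0, 0, 0], "delta_pos": [0.2, 0, 0.005], "claw": 0.5}, {"rotation": [0, 0, 0], "delta_pos": [0.26, 0, 0.005], "claw": 0.5}, {"rotation": [0, 0, 0], "delta_pos": [0.31, 0, 0.005], "claw": 0.5}, {"rotation": [0, 0, 0], "delta_pos": [0.35, 0, 0.005], "claw": 0.5}, {"rotation": [0, 0, 0], "delta_pos": [0.38, 0, 0.005], "claw": 0.5}, {"rotation": [0, 0, 0], "delta_pos": [0.4, 0, 0.005], "claw": 0.5}])

```text
time: 69.75
position: [605.0, -316.6, 260.1]
eef_rot: [[0.0, -0.996, -0.087], [0.0, -0.087, 0.996], [-1.0, -0.0, 0.0]]
wrist_force: [-0.2, 0.1, -1.8]
width: 0.685
```

```bash
python3 look.py; python3 -c "
from h import *
b=capture('side')[:,:,::-1];cv2.imwrite('pics/s5.png',cv2.resize(b[220:400,250:430],None,fx=3,fy=3,interpolation=2))"
```

```text
t 69.75 pos [ 605.  -316.6  260.1] w 0.685 F [-0.2  0.1 -1.8]
[[0.0, -0.9962, -0.0866], [0.0001, -0.0866, 0.9962], [-1.0, -0.0, 0.0001]]
```

View pics/s5.png

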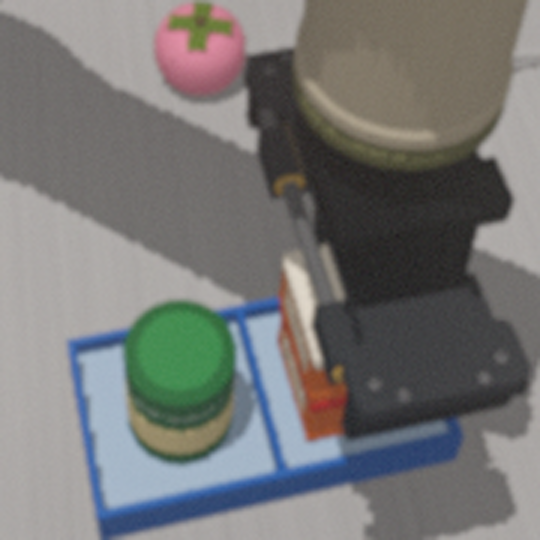

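The white tub is directly over the red one (325,400 area), and there is no contact force though the lugs are already inside the hollow. Lower the last bit, release and withdraw.

Emit:
play_rows(targets=[{"rotation": [0, 0, 0], "delta_pos": [0.006, 0, 0], "claw": 0.5}, {"rotation": [0, 0, 0], "delta_pos": [0.012, 0, 0], "claw": 0.5}, {"rotation": [0, 0, 0], "delta_pos": [0.014, 0, 0], "claw": 0.5}, {"rotation": [0, 0, 0], "delta_pos": [0.014, 0, 0], "claw": 0.71}, {"rotation": [0, 0, 0], "delta_pos": [0.014, 0, 0], "claw": 0.75}, {"rotation": [0, 0, 0], "delta_pos": [0.014, 0, 0], "claw": 0.8}, {"rotation": [0, 0, 0], "delta_pos": [0.014, 0, 0], "claw": 0.85}, {"rotation": [0, 0, 0], "delta_pos": [0.014, 0, 0], "claw": 0.88}])

```text
time: 70.8
position: [605.0, -316.6, 258.8]
eef_rot: [[0.0, -0.996, -0.087], [0.0, -0.087, 0.996], [-1.0, -0.0, 0.0]]
wrist_force: [-0.2, 0.4, -0.7]
width: 0.86
```

Emit:
play_rows(targets=[{"rotation": [0, 0, 0], "delta_pos": [-0.08, 0, 0], "claw": 0.9}, {"rotation": [0, 0, 0], "delta_pos": [-0.2, 0, 0], "claw": 0.9}, {"rotation": [0, 0, 0], "delta_pos": [-0.34, 0, 0], "claw": 0.9}, {"rotation": [0, 0, 0], "delta_pos": [-0.48, 0, 0], "claw": 0.9}, {"rotation": [0, 0, 0], "delta_pos": [-0.62, 0, 0], "claw": 0.9}, {"rotation": [0, 0, 0], "delta_pos": [-0.76, 0, 0], "claw": 0.9}, {"rotation": [0, 0, 0], "delta_pos": [-0.9, 0, 0], "claw": 0.9}, {"rotation": [0, 0, 0], "delta_pos": [-1, 0, 0], "claw": 0.9}])

```text
time: 71.8
position: [605.0, -316.6, 359.9]
eef_rot: [[0.001, -0.996, -0.087], [-0.0, -0.087, 0.996], [-1.0, -0.001, -0.0]]
wrist_force: [0.2, -1.0, -1.2]
width: 0.897
```

Emit:
play_rows(targets=[{"rotation": [0, 0, 0], "delta_pos": [0, 0, 0.125], "claw": 0.9}, {"rotation": [0, 0, 0], "delta_pos": [0, 0, 0.25], "claw": 0.9}, {"rotation": [0, 0, 0], "delta_pos": [0, 0, 0.375], "claw": 0.9}, {"rotation": [0, 0, 0], "delta_pos": [0, 0, 0.5], "claw": 0.9}, {"rotation": [0, 0, 0], "delta_pos": [0, 0, 0.625], "claw": 0.9}, {"rotation": [0, 0, 0], "delta_pos": [0, 0, 0.75], "claw": 0.9}, {"rotation": [0, 0, 0], "delta_pos": [0, 0, 0.875], "claw": 0.9}, {"rotation": [0, 0, 0], "delta_pos": [0, 0, 1], "claw": 0.9}])

```text
time: 72.8
position: [596.2, -216.2, 358.8]
eef_rot: [[0.0, -0.996, -0.087], [0.0, -0.087, 0.996], [-1.0, -0.0, 0.0]]
wrist_force: [-0.6, 0.1, 0.3]
width: 0.898
```

Emit:
play_rows(targets=[{"rotation": [0, 0, 0], "delta_pos": [0, 0, 0.125], "claw": 0.9}, {"rotation": [0, 0, 0], "delta_pos": [0, 0, 0.25], "claw": 0.9}, {"rotation": [0, 0, 0], "delta_pos": [0, 0, 0.375], "claw": 0.9}, {"rotation": [0, 0, 0], "delta_pos": [0, 0, 0.5], "claw": 0.9}, {"rotation": [0, 0, 0], "delta_pos": [0, 0, 0.625], "claw": 0.9}, {"rotation": [0, 0, 0], "delta_pos": [0, 0, 0.75], "claw": 0.9}, {"rotation": [0, 0, 0], "delta_pos": [0, 0, 0.875], "claw": 0.9}, {"rotation": [0, 0, 0], "delta_pos": [0, 0, 1], "claw": 0.9}])

```text
time: 73.8
position: [587.6, -116.5, 358.8]
eef_rot: [[-0.0, -0.996, -0.087], [0.0, -0.087, 0.996], [-1.0, 0.0, 0.0]]
wrist_force: [0.0, 0.1, -0.3]
width: 0.901
```

```bash
python3 look.py; python3 - <<'E'
from h import *
s=capture('side')[:,:,::-1].copy();t=capture('top')[:,:,::-1].copy();w=capture('wrist')[:,:,::-1]
cv2.imwrite('pics/t6.png',t);cv2.imwrite('pics/w9.png',w)
cv2.imwrite('pics/fin.png',np.vstack([np.hstack([cv2.resize(s[220:400,250:430],(290,290),interpolation=2),cv2.resize(t,(464,290))]),cv2.resize(w[:240],(754,283))]))
c=get_calibration("top")
b=blob(t,(0,0,120),(180,90,255),tuple(int(v) for v in proj(c,(605,-317,106))),20);p=plane(c,b,106);print("white lid",cv2.minAreaRect(p))
E
```

```text
t 73.8 pos [ 587.6 -116.5  358.8] w 0.901 F [ 0.   0.1 -0.3]
[[-0.0, -0.9962, -0.0867], [0.0001, -0.0867, 0.9962], [-1.0, 0.0, 0.0001]]
white lid ((609.8760375976562, -323.6449279785156), (92.85444641113281, 83.12409210205078), 10.045003890991211)
```

View pics/fin.png

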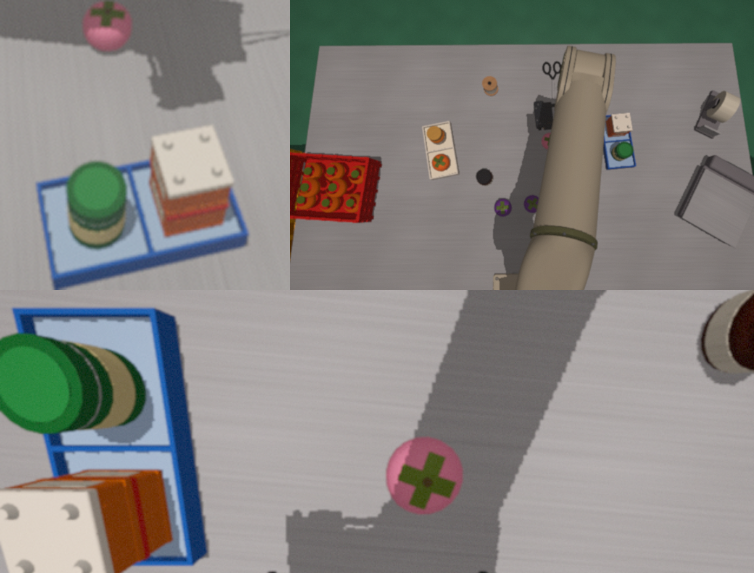

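The stack looks locked, with only a thin, even red seam. The bystanders and look-alikes are where they were. One numeric check of the stack's height and position before handing in.

```bash
python3 - <<'E'
from h import *
C={n:get_calibration(n) for n in("top","side")};M=[]
t=cv2.imread('pics/t6.png');b=blob(t,(5,0,165),(40,60,255),tuple(int(v) for v in proj(C["top"],(605,-317,106))),19)
r=cv2.minAreaRect(b);print("top px",r);tp=np.array(r[0])
sd=np.mean([(151,137),(213,127),(231,167),(167,182)],0)/1.611+(250,220)
P=[np.diag([1,1,1.])@np.array([[c["fx"],0,c["cx"]],[0,c["fy"],c["cy"]],[0,0,1]])@np.c_[np.array(c["R"]),np.array(c["t"])] for c in(C["top"],C["side"])]
X=cv2.triangulatePoints(P[0],P[1],tp.reshape(2,1),sd.reshape(2,1));print("lid centre",(X[:3]/X[3]).ravel(),"on z=106:",ray(C["top"],*tp,106),ray(C["side"],*sd,106))
v=cv2.imread('pics/t6.png');g=cv2.imread('pics/top0.png')
k=blob(v,(0,0,0),(180,255,60),(268,243),14);print("black cap now",cv2.minAreaRect(plane(C["top"],k,66))[0])
E
```

```text
top px ((457.9100036621094, 168.3699951171875), (24.748737335205078, 24.890159606933594), 81.8698959350586)
lid centre [ 603.84655712 -314.88747754  111.7858461 ] on z=106: [ 605.01230216 -316.72350842  106.        ] [ 605.53241403 -311.622057    106.        ]
black cap now (431.71600341796875, 143.03793334960938)
```

The top view puts the lid at (605.0,-316.7), as intended. The triangulated lid height came out at 112 mm, not 106, and that would mean the tub is not locked. It relies on corners I picked by eye in the side view, so I'll look closer.

```bash
python3 - <<'E'
from h import *
s=capture('side')[:,:,::-1].copy();w=cv2.imread('pics/w9.png');cs=get_calibration("side");cw=get_calibration("wrist")
S=cv2.resize(s[285:375,320:410],None,fx=6,fy=6,interpolation=cv2.INTER_CUBIC)
e=np.radians(5);u=np.array([np.cos(e),np.sin(e)]);v=np.array([-u[1],u[0]])
# predicted front lid edges: locked z=106 green, unlocked z=112 magenta (dots at lid corners), red lid top z=62 cyan
for z,col in((106,(0,255,0)),(112,(255,0,255)),(62,(255,255,0))):
    for a in(-30,30):
        for b in(-30,30):
            p=proj(cs,[*(np.array([605,-317])+a*u+b*v),z]);q=((p-(320,285)+.5)*6).astype(int);cv2.circle(S,tuple(int(k) for k in q),3,col,-1)
W=cv2.resize(w[120:240,0:110],None,fx=2.36,fy=4.5,interpolation=2)
cv2.imwrite('pics/chk.png',np.hstack([S,W]))
E
```

```text
(no output)
```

View pics/chk.png

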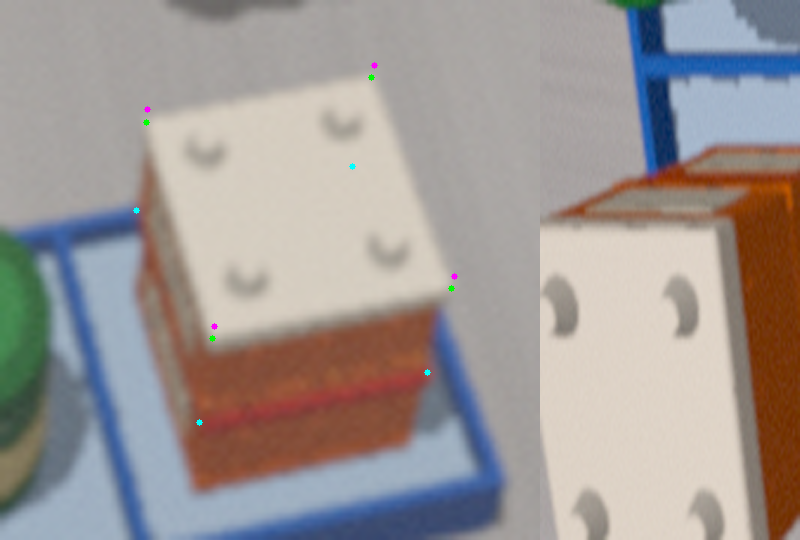

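The lid corners coincide with the locked-height marks (green, z = 106), not the unlocked ones (magenta), and the seam is flush. I'm handing in.

```bash
python3 -c "
from station import bot
print(bot.close_job())"
```

```text
the job is handed in; nothing more can be done
None
```

I made up both gift sets and handed the job in at about 74 s; no verdict is reported.

- **White box:** the persimmon stands calyx up in one compartment and the gold-capped jar in the other.
- **Blue box:** the tea tin stands in one compartment and the red tub in the other, with the white tub on top of it.
- **Stack check:** the last pictures show all five goods upright. The white lid's centre is at about (605.0, -316.7) mm against (605, -317) for the red tub, its corners match the locked height of 106 mm, and the seam is flush.
- **Bystanders:** the black-capped jar has not moved in the top view. The spool and scissors I checked only by eye.

**Two checks disagreed:**
- A rough triangulation from corners picked by eye gave a lid height of 112 mm, which would mean the tub was not locked. The corner overlay and the lack of contact force while lowering contradict it.
- The jam jar and the red tub each met the box floor with about 30 N at the wrist, under the limits. I set the tin and the white tub down with more clearance, and both landed softly.

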